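Clamp a repaired phone square in a twin-screw press

TASK

Gently push the phone along the press table until its long edge rests squarely against both stops. Then clamp it: turn the two round knobs clockwise alternately, about a sixth of a turn or less at a time, so that the bar comes down level and never tips, and stop when each knob needs about 0.1 Nm more than it did running free, with the bar level, both feet pressing firmly on the phone and the glass never squeezed hard. Leave everything else on the bench where it is and let go of the press.

Things in the scene. Friction and masses are not known exactly. Their poses are not given: they have to be found in the camera images.
- press: Twin-screw press fixed to the bench, steel base 150 x 250 x 12 mm, 130 mm high at the knob tops. Origin: on the bench, straight under the middle of the clamp bar; y runs along the bar to the left screw, x to the stops (away from the robot). Screws at x = 0, y = +100 and -100 mm. On it an aluminium press table, 30 mm above the bench, from x = -85 to +45, y = -83 to +83 mm.
- stops (a point): midway between the two stops' faces, at the press table's height: 36 mm along the press x from its origin. The stops are steel blocks 22 mm wide, 45 mm to either side of this point, 7 mm proud of the press table.
- clamp_bar: Aluminium clamp bar, 226 x 24 x 16 mm, carried by the nuts of the two screws; its top is at most 80 mm above the bench. Origin: at the left screw, half-way up the bar.
- shoe_mid (a point): middle of the bar's underside. Below it hangs a shoe with two round rubber feet, 16 mm across, 45 mm to either side, each on a spring of about 12 N per mm. Lock nuts set the shoe's height, unmeasured and different by up to 5 mm each time: at the start the feet are 2.5 to 7.5 mm above the phone, and when they meet it and how hard they press must be felt at the knobs.
- knob_left_grip (a point): left knob (press +y side), round, black, ribbed, 44 mm across, from 104 to 130 mm above the bench; it stays at that height while it turns. Point: on its axis, 12 mm below its top. At least 24 mm of free height under it.
- knob_right_grip (a point): right knob (press -y side), the same as the left.
- knob_left (a joint): angle of the left knob in rad, growing clockwise from above, which lowers its end of the bar by 24 mm a turn. Both start at 0; equal values of both knobs mean a level bar. Free drag 0.16 Nm; it stays where it is left. Load adds 0.0038 Nm per newton on its end of the bar: 0.1 Nm more means about 26 N. In a hand at rest the drag may read either way: compare like readings.
- knob_right (a joint): the same for the right knob.
- bar_tip (a joint): tip of the clamp bar in rad, 0 = level, negative when its left end is the lower; one knob 1 rad ahead tips it by 0.019.
- phone_mid (a point): centre (half-way up) of the phone, 72 mm (x) by 150 mm (y) by 9 mm thick, 0.2 kg, dark glass face upward. It lies flat on the press table under the bar, 22 to 36 mm short of the stops and a little turned; its x points to the stops, and with its long edge against both stops its centre is at x = 0 of the press. It slides easily.
- screwdriver: bystander: screwdriver, 150 mm, lying at the left of the press. Leave it alone.
- screw_tray: bystander: small grey tray 70 x 100 x 22 mm beyond the press. Leave it alone.
- tape_roll: bystander: roll of tape, 72 mm across, 20 mm high, at the right of the press. Leave it alone.
- flux_jar: bystander: jar, 44 mm across, 50 mm high. Leave it alone.
- mouse: bystander: computer mouse, 64 mm across, 36 mm high. Leave it alone.
Not all that is in view belongs to the job. Of the things that look like the part that bears phone_mid, the largest one is meant.

How it is judged:
By the outcome, as a careful person would: the job done as asked, in the order asked, and still so for the second after the job is handed in, with the robot touching nothing.
It also fails if it takes over 72 s, if anything falls off the work surface, if the arm or the gripper's body presses on something with over 40 N, if the wrist force passes 120 N, or if a joint passes its speed limit or range.

ROBOT

A 6-joint arm with a two-finger parallel gripper is mounted at the origin on the work surface. World frame = base frame: x ahead of the robot, y to its left, z up, the work surface at z = 0. Lengths are in m, angles in rad, forces in N, time in s.
With the tool pointing down it reaches from about 0.375 to 0.975 m from the base axis. Payload 3.8 kg.
Tool frame: the origin (TCP) lies on the centre line of the jaws, within the pads' length; the fingertips stand r.tip_extent ahead of it and the grasp point (between the pads) lies 8 mm behind it (r.tip_extent is the distance from the TCP to the fingertips, in m); z points along the fingers, y is the line along which they close (so a half turn about z gives the same grasp; the last joint's range is limited). The gripper opens to 88 mm and grips with 3 to 60 N. Pads are 18 mm wide; open, the fingers measure 123 mm over their backs; the gripper's body (75 mm by 187 mm) begins 45 mm behind the grasp point.
Start: joints at [-1.274, 0.264, 1.604, -0, 1.274, -0.037], TCP at [0.221, -0.638, 0.25] pointing down, gripper open.
Joint ranges: [-2.63, 2.63], [-0.94, 2.18], [0.31, 2.57], [-1.31, 4.45], [0, 2.66], [-2.55, 2.55]. Speed limits (rad/s): [2.57, 2.57, 3.14, 3.14, 3.14, 3.14].

INTERFACE

Orientations are given as a unit quaternion [x, y, z, w].
In Python, from workcell import r gives the robot as it stands.
- The arm moves only by the tool step_arm, never from a script. Its argument "steps" is a list of rows, each an object of numbers: "dx", "dy", "dz": the shift along the tool's x, y, z in m; "ax", "ay", "az": the turn, a rotation vector about the tool's x, y, z in degrees; "jaw": the finger opening in m, from 0 to 0.0881. In form: [{"dx": .., "dy": .., "dz": .., "ax": .., "ay": .., "az": .., "jaw": ..}, ...]. A call has 1 to 12 rows; each row is the pose to reach, as a shift and turn from the pose commanded when the call began, along the tool's axes at that moment; what a row does not reach only later rows make up. A row lasts 1/8 s, in which the tool goes at most 62.5 mm and 10.7 degrees, less where a joint would pass 70% of its speed; a pose out of reach is approached as far as the arm can. A call with a gripper value outside its range is refused whole. The fingers move at their own pace and stop on an object; "grip_force" is the grip in N (left out, the last holds). Time passes only in rows, so rows that repeat a pose let the fingers close. It gives the time, the measured TCP pose, the force, the opening and the grip force at its end, in the units of the state.
- r.observe(): the state, without advancing time (a new reading comes with each control period).
- r.get_image(name): name is "side" or "top" or "wrist"; returns a dict with "pixels" (384x512x3 uint8, red, green, blue), "depth" (384x512 float32, m along the optical axis (not along the pixel's ray), 0 where there is no reading), "intrinsics" (3x3 intrinsics, pixels), "rvec" (rotation vector, rad) and "tvec" (3), from world to camera coordinates, as OpenCV has them. Camera axes: x right, y down, z forward; pixel columns grow to the right and rows downward; lengths in m; the calibration is good to about 2 mm. The wrist camera is an equidistant fisheye: a pixel r from the principal point sees the ray r / f radians off the axis. A picture is of the moment at which its call begins.
- r.close_job(): hands the job in; it is judged then, once.
The state is a dict: "time": time; "joint_positions": joint angles; "joint_velocities": joint speeds; "joint_efforts": joint torques, N m; "tcp_pos": TCP position; "tool_rot": TCP orientation; "contact_force": force on the tool from outside, world axes, zero at the start; "ft_torque": the same for the moment, N m; "finger_gap": finger opening in m; "grip_force": force on a finger pad.
Only numpy, scipy, OpenCV 4.12 (cv2) and the standard library are available. Lean on these libraries where they do the work, as an engineer would, in place of code of your own. Each camera call takes 0.05 s, during which the arm holds its last target. There are 200 camera calls.

## Working session

There is one attempt and no reset: what is moved stays moved. The work goes in short steps, Python scripts to look and compute and a tool call to move; the robot and the scene stay as the last step left them, time stands still between calls to the robot, and variables do not carry over. Pictures are saved under pics/ and viewed, at most 10 in all, crops included, and the job is handed in when it is done.

Besides the shell and the picture viewer there is one more tool, called after "Emit:" as name([rows], argument=value, ...), one row to a line, values as JSON. step_arm: Moves the arm, as the interface text tells. Its arguments: {"type":"object","properties":{"steps":{"type":"array","items":{"type":"object","properties":{"dx":{"type":"number"},"dy":{"type":"number"},"dz":{"type":"number"},"ax":{"type":"number"},"ay":{"type":"number"},"az":{"type":"number"},"jaw":{"type":"number"}}}},"grip_force":{"type":"number"}},"required":["steps"]}

```bash
mkdir -p pics
cat > h.py <<'E'
import numpy as np, cv2
from workcell import r
def cam(n):
    im=r.get_image(n); im['R']=cv2.Rodrigues(np.array(im['rvec'],float))[0]; im['K']=np.array(im['intrinsics'],float); im['t']=np.array(im['tvec'],float).ravel(); return im
def pts(im):
    d=im['depth']; v,u=np.indices(d.shape); K=im['K']
    P=np.stack([(u-K[0,2])/K[0,0]*d,(v-K[1,2])/K[1,1]*d,d],-1)
    return (P-im['t'])@im['R']
def ray(im,u,v,z,fish=False):
    K=im['K']; x=(u-K[0,2])/K[0,0]; y=(v-K[1,2])/K[1,1]
    if fish:
        th=np.hypot(x,y); s=np.sin(th)/max(th,1e-9); d=np.array([x*s,y*s,np.cos(th)])
    else: d=np.array([x,y,1.])
    d=im['R'].T@d; c=-im['R'].T@im['t']; return c+d*(z-c[2])/d[2]
def save(im,n,crop=None,s=1):
    p=im['pixels'][:,:,::-1]
    if crop: p=p[crop[1]:crop[3],crop[0]:crop[2]]
    cv2.imwrite('pics/'+n,cv2.resize(p,None,fx=s,fy=s,interpolation=cv2.INTER_CUBIC))
E
python3 - <<'E'
from h import *
import pickle
a=cam('top');b=cam('side'); pickle.dump((a,b),open('s0.pkl','wb'))
for i,n in((a,'top'),(b,'side')): print(n,-i['R'].T@i['t'],i['R'][2],i['K'][0,0])
cv2.imwrite('pics/a.png',cv2.resize(np.vstack([a['pixels'],b['pixels']])[:,:,::-1],None,fx=.78,fy=.78))
save(a,'top.png',s=1.5)
print(r.observe(), r.tip_extent)
E
```

```text
top [0.36508442 0.02833692 1.07822106] [ 0.16489287 -0.03190946 -0.98579518] 423.2652698505418
side [0.33515582 0.845516   0.59670799] [ 0.1951493  -0.84594209 -0.49628494] 354.4947118493319
{'time': 0.1, 'joint_positions': array([-1.27389465e+00,  2.64660585e-01,  1.60520862e+00,  9.59179491e-06,
        1.27371830e+00, -3.69237134e-02]), 'joint_velocities': array([-0.0004222 , -0.00122635, -0.0038629 ,  0.00070605, -0.00117043,
       -0.00033588]), 'joint_efforts': array([ 1.00729500e-03, -5.03622043e+01, -3.58070076e+01,  7.31664570e-02,
        2.33715051e-02, -6.06189360e-05]), 'tcp_pos': array([ 0.22097673, -0.63715533,  0.24853967]), 'tool_rot': array([ 9.86102130e-01,  1.66137276e-01, -1.24743337e-04, -9.89601512e-04]), 'contact_force': array([-0.11399574,  0.12720342,  0.1140079 ]), 'ft_torque': array([-0.02689881,  0.0078537 ,  0.01145049]), 'grip_force': 0.0, 'finger_gap': 0.08846668575667814} 0.011
```

View pics/a.png

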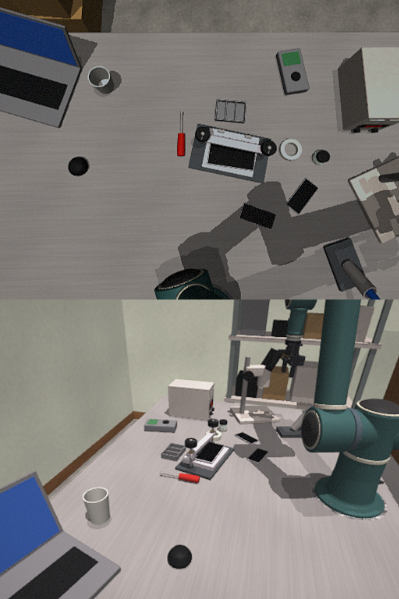

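View pics/top.png

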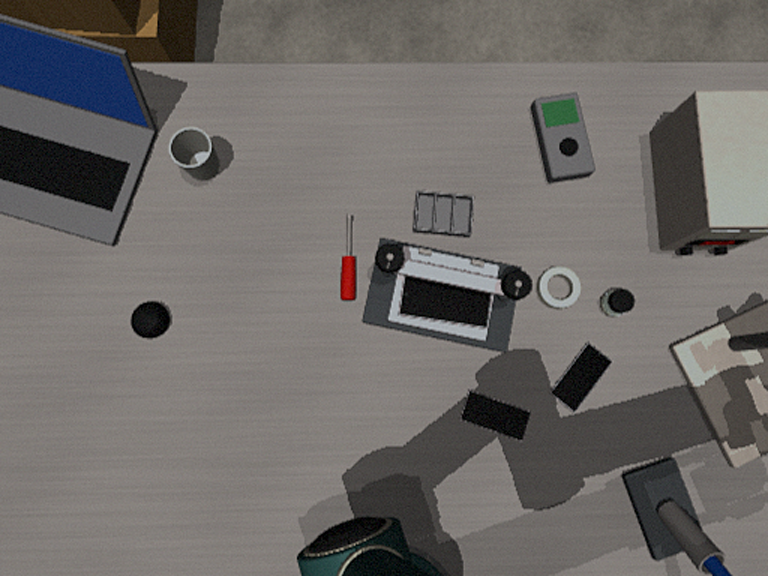

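The top view (1.5x) shows the press at (445,290), with knobs at (389,257) on the left and (516,284) on the right. Candidates for the phone are the dark slab on the press table at (446,301) and two smaller slabs on the bench at (497,414) and (581,377). I choose the one on the press table. The jar is at (620,301), the tape at (560,287), the screwdriver at (348,270) and the tray at (443,214).

Run:
```python
from h import *
import pickle
a,b=pickle.load(open('s0.pkl','rb'))
P=pts(a); px=a['pixels'].astype(int)
roi=np.zeros(px.shape[:2],bool); roi[150:240,235:360]=1
m=roi&(P[...,2]>.12)&(P[...,2]<.14)
n,l,s,c=cv2.connectedComponentsWithStats(m.astype(np.uint8))
K=[]
for i in range(1,n):
    if s[i,4]>60:
        print('knob',c[i],s[i],P[l==i].mean(0)); q=ray(a,*c[i],.130); print(q); K.append(q)
K=sorted(K,key=lambda q:-q[1]); L,R=K[0],K[1]
o=(L+R)/2; yax=(L-R)[:2]; print('dist',np.linalg.norm(yax)); yax/=np.linalg.norm(yax); xax=np.array([yax[1],-yax[0]]); print('origin',o,'x',xax,'yaw deg',np.degrees(np.arctan2(xax[1],xax[0])))
dark=(px.max(2)<40)&roi&(P[...,2]<.05)&(P[...,2]>.025)
n,l,s,c=cv2.connectedComponentsWithStats(dark.astype(np.uint8)); i=1+np.argmax(s[1:,4]); 
print('phone',c[i],s[i],P[l==i].mean(0))
cs,_=cv2.findContours((l==i).astype(np.uint8),cv2.RETR_EXTERNAL,cv2.CHAIN_APPROX_NONE)
g=np.array([ray(a,u,v,.039)[:2] for u,v in cs[0][:,0]])
gp=np.stack([(g-o[:2])@xax,(g-o[:2])@yax],1)
box=cv2.minAreaRect((gp*1000).astype(np.float32)); print(box, cv2.boxPoints(box))
save(a,'crop.png',(230,145,365,240),5)
for nm,lo,hi,z in(('table',.026,.034,.03),('bar',.07,.09,.08)):
    w=(px.min(2)>130)&roi&(P[...,2]>lo)&(P[...,2]<hi)
    q=P[w][:,:2]-o[:2]; q=np.stack([q@xax,q@yax],1)*1000; print(nm,np.percentile(q,[1,50,99],axis=0), P[w][:,2].mean())
```

```text
knob [259.65410959 170.91438356] [250 162  20  19 292] [ 0.55893372 -0.00614832  0.12849581]
[ 0.55861051 -0.00608934  0.13      ]
knob [344.69230769 188.71571906] [335 179  20  20 299] [ 0.51489618 -0.19992291  0.12863393]
[ 0.51466219 -0.19959602  0.13      ]
dist 0.19843459856353768
origin [ 0.53663635 -0.10284268  0.13      ] x [ 0.97516603 -0.22147508] yaw deg -12.795686529388394
phone [295.96148148 201.00444444] [ 267  184   60   34 1350] [ 0.5000004  -0.09820244  0.03820121]
((-35.450992584228516, -4.802482604980469), (62.72901916503906, 142.772216796875), 2.4013941287994385) [[-69.77903    65.206764 ]
 [-63.796883  -77.44007  ]
 [ -1.1229553 -74.81173  ]
 [ -7.1051025  67.835106 ]]
table [[-83.18880352 -82.09362998]
 [-39.71234775   1.46611261]
 [ 43.80319157  80.99213692]] 0.029282647706300784
bar [[-10.70923087 -82.5349404 ]
 [ -0.29946801  -3.57628261]
 [ 12.36347458  75.3173594 ]] 0.07807149956686811
```

View pics/crop.png

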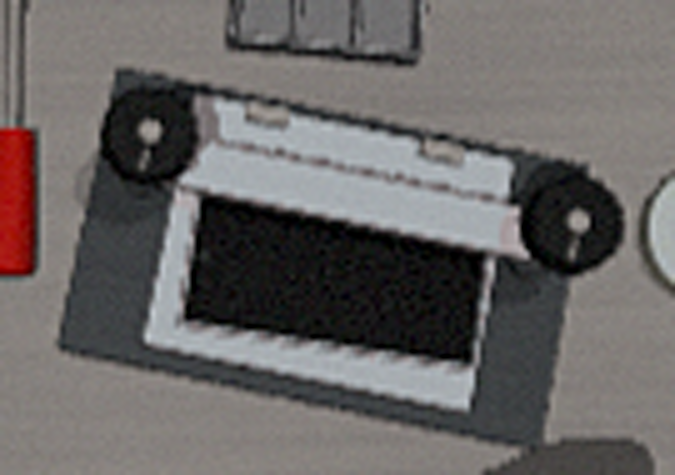

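```bash
cat >> h.py <<'E'
from scipy.spatial.transform import Rotation as Ro
O=np.array([.5366,-.1028]); YAW=np.radians(-12.8)
def w2p(p): c,s=np.cos(YAW),np.sin(YAW); d=np.asarray(p)[:2]-O; return np.array([c*d[0]+s*d[1],-s*d[0]+c*d[1]])*1000
def st(msg=''):
    o=r.observe(); Rm=Ro.from_quat(o['tool_rot']); M=Rm.as_matrix()
    print(msg,'t',round(o['time'],2),'press mm',w2p(o['tcp_pos']).round(1),'z',round(o['tcp_pos'][2]*1000,1),'toolx deg(press)',round(np.degrees(np.arctan2(M[1,0],M[0,0])-YAW),2),
     'tilt',np.degrees(M[:2,2]).round(2),'F',o['contact_force'].round(2),'T',o['ft_torque'].round(3),'gap',round(o['finger_gap']*1000,1),'gf',round(o['grip_force'],1)); return o,M
def go(px,py,z,ang):
    "shift/turn in tool axes to press mm x,y, z mm, tool-x angle (deg, press frame)"
    o,M=st(); c,s=np.cos(YAW),np.sin(YAW)
    w=np.array([O[0]+(c*px-s*py)/1000,O[1]+(s*px+c*py)/1000,z/1000]); d=M.T@(w-o['tcp_pos'])
    a=np.radians(ang)+YAW; T=np.array([[np.cos(a),np.sin(a),0],[np.sin(a),-np.cos(a),0],[0,0,-1]]).T
    print('go d(mm)',(d*1000).round(1),'a',Ro.from_matrix(M.T@T).as_rotvec(degrees=True).round(2))
E
python3 - <<'E'
from h import *
import pickle
a,b=pickle.load(open('s0.pkl','rb'))
P=pts(a).reshape(-1,3); 
for x in np.arange(.1,.9,.1): print(round(x,1),[ int(1000*q[:,2].max()) if len(q:=P[(abs(P[:,0]-x)<.05)&(abs(P[:,1]-y)<.05)]) else -1 for y in np.arange(.2,-.8,-.1)])
go(-110,-4,280,90)
E
```

```text
0.1 [4, 287, 14, 15, 6, 4, 125, 146, 4, -1]
0.2 [5, 359, 474, 5, 6, 5, 75, 76, 23, -1]
0.3 [5, 5, 5, 10, 12, 11, 5, 23, 25, -1]
0.4 [5, 5, 1078, 33, 32, 11, 11, 26, 128, -1]
0.5 [4, 31, 132, 83, 134, 24, 55, 14, 23, 19]
0.6 [5, 28, 133, 82, 39, 23, 6, 174, 173, 4]
0.7 [5, 17, 6, 24, 24, 38, 38, 173, 175, -1]
0.8 [5, 6, 6, 6, 5, 44, 39, 173, 173, -1]
 t 0.1 press mm [-189.4 -591. ] z 248.5 toolx deg(press) 31.93 tilt [-0.03  0.11] F [-0.11  0.13  0.11] T [-0.027  0.008  0.011] gap 88.5 gf 0.0
go d(mm) [ 377.8 -456.3  -30.5] a [ -0.1   -0.06 -58.07]
```

Emit:
step_arm([
  {"dx": 0.04, "dy": -0.046, "dz": -0.03, "az": -6, "jaw": 0.0},
  {"dx": 0.378, "dy": -0.456, "dz": -0.03, "az": -58.1, "jaw": 0.0},
  {"dx": 0.378, "dy": -0.456, "dz": -0.03, "az": -58.1, "jaw": 0.0},
  {"dx": 0.378, "dy": -0.456, "dz": -0.03, "az": -58.1, "jaw": 0.0},
  {"dx": 0.378, "dy": -0.456, "dz": -0.03, "az": -58.1, "jaw": 0.0},
  {"dx": 0.378, "dy": -0.456, "dz": -0.03, "az": -58.1, "jaw": 0.0},
  {"dx": 0.378, "dy": -0.456, "dz": -0.03, "az": -58.1, "jaw": 0.0},
  {"dx": 0.378, "dy": -0.456, "dz": -0.03, "az": -58.1, "jaw": 0.0},
  {"dx": 0.378, "dy": -0.456, "dz": -0.03, "az": -58.1, "jaw": 0.0},
  {"dx": 0.378, "dy": -0.456, "dz": -0.03, "az": -58.1, "jaw": 0.0},
  {"dx": 0.378, "dy": -0.456, "dz": -0.03, "az": -58.1, "jaw": 0.0},
  {"dx": 0.378, "dy": -0.456, "dz": -0.03, "az": -58.1, "jaw": 0.0},
])

```text
validation failed for argument at $.st...
```

Run:
```python
from h import *
go(-110,-4,150,90)
w=cam('wrist'); save(w,'w1.png',s=1.5); print(-w['R'].T@w['t'],w['R'][2],w['K'])
```

```text
t 0.1 press mm [-189.4 -591. ] z 248.5 toolx deg(press) 31.93 tilt [-0.03  0.11] F [-0.11  0.13  0.11] T [-0.027  0.008  0.011] gap 88.5 gf 0.0
go d(mm) [ 377.8 -456.    99.5] a [ -0.1   -0.06 -58.07]
[ 0.28875633 -0.61394704  0.38265031] [-0.26336211 -0.08929734 -0.96055525] [[297.31863964   0.         254.71849769]
 [  0.         297.31863964 188.4339826 ]
 [  0.           0.           1.        ]]
```

View pics/w1.png

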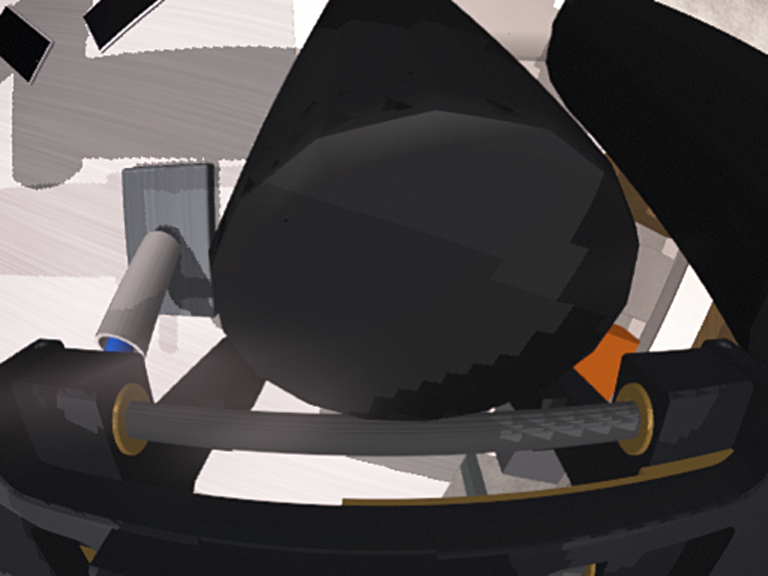

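The wrist picture shows the gripper's fingers at (60,400) and (690,400), and a large dark shape at (430,250). I need to know its distance before moving.

Run:
```python
from h import *
w=cam('wrist'); d=w['depth']
for u,v in((286,110),(286,170),(286,240),(200,150),(400,150),(480,60),(30,20),(280,285),(100,180)):
    dd=d[v,u]; K=w['K']; x=(u-K[0,2])/K[0,0]; y=(v-K[1,2])/K[0,0]; th=np.hypot(x,y); s=np.tan(th)/th
    print(u,v,round(float(dd),3),(w['R'].T@(np.array([x*s*dd,y*s*dd,dd])-w['t'])).round(3))
```

```text
286 110 0.0 [ 0.289 -0.614  0.383]
286 170 0.0 [ 0.289 -0.614  0.383]
286 240 0.0 [ 0.289 -0.614  0.383]
200 150 0.0 [ 0.289 -0.614  0.383]
400 150 0.0 [ 0.289 -0.614  0.383]
480 60 0.0 [ 0.289 -0.614  0.383]
30 20 0.321 [ 0.33  -0.223  0.001]
280 285 0.075 [ 0.248 -0.635  0.318]
100 180 0.324 [ 0.152 -0.464  0.069]
```

Emit:
step_arm([
  {"dz": -0.03, "jaw": 0},
  {"dz": -0.03, "jaw": 0},
])

```text
validation failed for argument at $.st...
```

Run:
```python
from h import *
import pickle
a,b=pickle.load(open('s0.pkl','rb'))
save(b,'sc.png',(280,0,512,200),3)
```

```text
(no output)
```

View pics/sc.png

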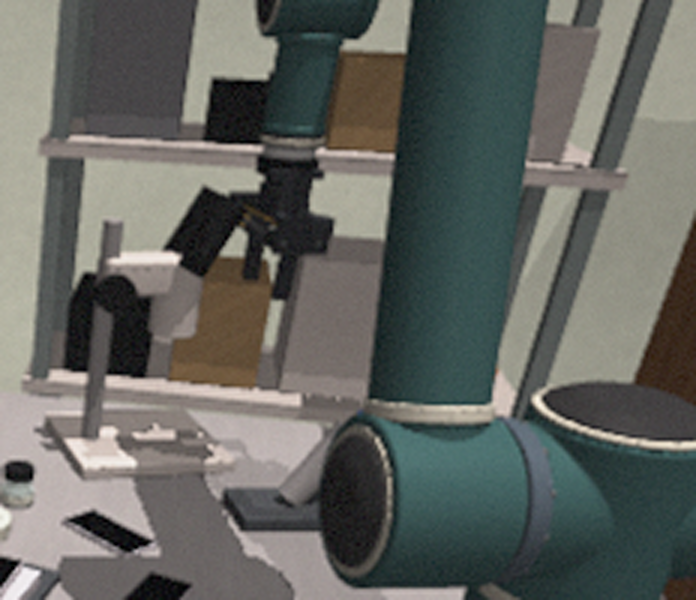

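Emit:
step_arm([
  {"dx": 0.0, "dy": 0.0, "dz": -0.03, "ax": 0.0, "ay": 0.0, "az": 0.0, "jaw": 0.0},
], grip_force=20)

```text
time: 0.32
tcp_pos: [0.2205, -0.6358, 0.276]
tool_rot: [0.986, 0.166, -0.001, -0.004]
contact_force: [-0.3, -0.4, -0.1]
finger_gap: 0.08
grip_force: 0.0
```

The crop shows a microscope whose dark eyepiece tube, at (205,230), is close beside the gripper at (290,210). I'll rise straight up before moving across.

Emit:
step_arm([
  {"dx": 0.0, "dy": 0.0, "dz": -0.05, "ax": 0.0, "ay": 0.0, "az": 0.0, "jaw": 0.0},
  {"dx": 0.0, "dy": 0.0, "dz": -0.1, "ax": 0.0, "ay": 0.0, "az": 0.0, "jaw": 0.0},
  {"dx": 0.0, "dy": 0.0, "dz": -0.15, "ax": 0.0, "ay": 0.0, "az": 0.0, "jaw": 0.0},
  {"dx": 0.0, "dy": -0.06, "dz": -0.16, "ax": 0.0, "ay": 0.0, "az": 0.0, "jaw": 0.0},
  {"dx": 0.0, "dy": -0.12, "dz": -0.16, "ax": 0.0, "ay": 0.0, "az": 0.0, "jaw": 0.0},
])

```text
time: 0.95
tcp_pos: [0.1817, -0.5241, 0.4409]
tool_rot: [0.986, 0.166, 0.0, 0.001]
contact_force: [0.0, 0.0, 0.3]
finger_gap: 0.0301
grip_force: 0.0
```

Run:
```python
from h import *
go(-110,-4,280,90)
```

```text
t 0.95 press mm [-252.8 -489.5] z 440.9 toolx deg(press) 31.93 tilt [ 0.03 -0.11] F [0.02 0.   0.31] T [0.027 0.021 0.036] gap 30.1 gf 0.0
go d(mm) [ 377.9 -336.8  160.2] a [  0.1    0.06 -58.07]
```

Emit:
step_arm([
  {"dx": 0.03, "dy": -0.05, "dz": 0.0, "ax": 0.0, "ay": 0.0, "az": -5.0, "jaw": 0.0},
  {"dx": 0.378, "dy": -0.33, "dz": 0.16, "ax": 0.0, "ay": 0.0, "az": -58.1, "jaw": 0.0},
  {"dx": 0.378, "dy": -0.33, "dz": 0.16, "ax": 0.0, "ay": 0.0, "az": -58.1, "jaw": 0.0},
  {"dx": 0.378, "dy": -0.33, "dz": 0.16, "ax": 0.0, "ay": 0.0, "az": -58.1, "jaw": 0.0},
  {"dx": 0.378, "dy": -0.33, "dz": 0.16, "ax": 0.0, "ay": 0.0, "az": -58.1, "jaw": 0.0},
  {"dx": 0.378, "dy": -0.33, "dz": 0.16, "ax": 0.0, "ay": 0.0, "az": -58.1, "jaw": 0.0},
  {"dx": 0.378, "dy": -0.33, "dz": 0.16, "ax": 0.0, "ay": 0.0, "az": -58.1, "jaw": 0.0},
  {"dx": 0.378, "dy": -0.33, "dz": 0.16, "ax": 0.0, "ay": 0.0, "az": -58.1, "jaw": 0.0},
  {"dx": 0.378, "dy": -0.33, "dz": 0.16, "ax": 0.0, "ay": 0.0, "az": -58.1, "jaw": 0.0},
  {"dx": 0.378, "dy": -0.33, "dz": 0.16, "ax": 0.0, "ay": 0.0, "az": -58.1, "jaw": 0.0},
])

```text
time: 2.2
tcp_pos: [0.4307, -0.0867, 0.2783]
tool_rot: [0.78, 0.626, -0.001, -0.001]
contact_force: [0.6, -0.3, -0.1]
finger_gap: 0.0006
grip_force: 0.0
```

Run:
```python
from h import *
go(-110,-4,44,90)
w=cam('wrist'); save(w,'w2.png',s=1.5); print(-w['R'].T@w['t'],w['R'][2])
```

```text
t 2.2 press mm [-106.9   -7.8] z 278.3 toolx deg(press) 90.28 tilt [-0.16  0.05] F [ 0.56 -0.32 -0.12] T [-0.065 -0.04  -0.019] gap 0.6 gf 0.0
go d(mm) [  3.7  -2.4 234.3] a [-0.17 -0.02  0.28]
[ 0.44671275 -0.01703521  0.41240378] [-0.06346792 -0.27042926 -0.96064553]
```

View pics/w2.png

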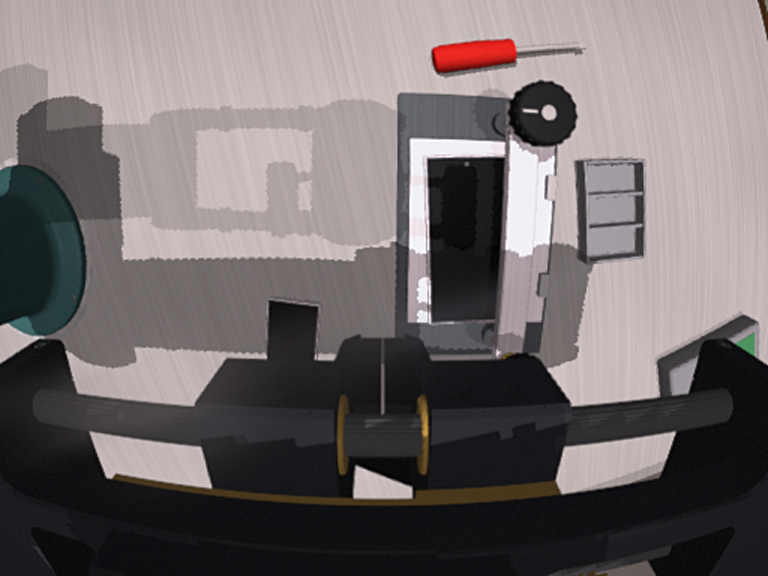

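The wrist view shows the phone's near edge from (428,158) to (432,322), the bar at (525,240), the left knob at (543,113) and the stops at (550,187) and (543,285). Next I'll ray-cast the corners and the knob as a check, then descend.

Run:
```python
from h import *
w=cam('wrist')
for n,u,v,z in(('nearL',428,157,.039),('nearR',432,323,.039),('knobL',543,113,.13),('stopL',546,187,.037),('stopR',540,285,.037)): print(n,w2p(ray(w,u/1.5,v/1.5,z,True)).round(1))
g=cv2.cvtColor(w['pixels'],cv2.COLOR_RGB2GRAY)
for row in (108,140,170,200): print(row,[(int(x)) for x in g[row,270:350]])
```

```text
nearL [-69.1  62.8]
nearR [-61.8 -83.8]
knobL [-2.6 95.5]
stopL [36.5 41.2]
stopR [ 37.9 -48.3]
108 [103, 98, 146, 238, 244, 241, 241, 241, 241, 242, 240, 211, 217, 207, 107, 38, 36, 39, 38, 39, 39, 39, 39, 38, 37, 37, 37, 37, 37, 39, 36, 37, 35, 36, 34, 34, 34, 32, 39, 88, 108, 104, 42, 29, 33, 32, 33, 31, 32, 33, 32, 30, 29, 28, 31, 30, 29, 28, 23, 14, 15, 16, 16, 10, 12, 39, 105, 107, 147, 233, 244, 241, 240, 240, 240, 240, 240, 240, 240, 240]
140 [100, 82, 141, 252, 245, 242, 241, 242, 241, 242, 242, 244, 240, 170, 246, 113, 31, 32, 35, 34, 36, 35, 33, 22, 19, 16, 16, 11, 17, 16, 15, 17, 13, 14, 14, 16, 16, 10, 16, 13, 11, 13, 17, 14, 12, 10, 13, 20, 28, 29, 31, 28, 29, 29, 28, 28, 29, 27, 12, 10, 16, 12, 8, 17, 71, 102, 109, 176, 240, 244, 242, 241, 241, 241, 241, 242, 240, 241, 241, 241]
170 [55, 68, 164, 174, 171, 171, 172, 172, 168, 164, 169, 167, 162, 126, 85, 115, 44, 17, 19, 24, 22, 24, 24, 21, 22, 23, 23, 22, 23, 22, 21, 22, 22, 23, 21, 22, 22, 20, 22, 20, 20, 20, 21, 22, 21, 19, 22, 22, 20, 20, 21, 19, 21, 20, 20, 16, 9, 7, 5, 8, 10, 7, 27, 66, 72, 76, 137, 162, 166, 167, 163, 162, 167, 162, 157, 170, 238, 234, 228, 228]
200 [54, 101, 164, 169, 168, 169, 168, 161, 168, 240, 243, 240, 241, 242, 220, 188, 203, 84, 29, 31, 34, 33, 34, 35, 34, 36, 35, 35, 37, 37, 35, 38, 37, 38, 37, 37, 37, 38, 37, 38, 39, 40, 38, 40, 37, 39, 40, 40, 41, 41, 41, 40, 42, 43, 40, 40, 40, 41, 39, 42, 56, 74, 79, 104, 130, 155, 163, 161, 155, 160, 163, 162, 158, 157, 159, 161, 160, 159, 161, 158]
```

Emit:
step_arm([
  {"dx": 0.003, "dy": -0.006, "dz": 0.06, "ax": 0.0, "ay": 0.0, "az": 0.3, "jaw": 0.0},
  {"dx": 0.003, "dy": -0.006, "dz": 0.12, "ax": 0.0, "ay": 0.0, "az": 0.3, "jaw": 0.0},
  {"dx": 0.003, "dy": -0.006, "dz": 0.18, "ax": 0.0, "ay": 0.0, "az": 0.3, "jaw": 0.0},
  {"dx": 0.003, "dy": -0.006, "dz": 0.21, "ax": 0.0, "ay": 0.0, "az": 0.3, "jaw": 0.0},
  {"dx": 0.003, "dy": -0.006, "dz": 0.232, "ax": 0.0, "ay": 0.0, "az": 0.3, "jaw": 0.0},
  {"dx": 0.003, "dy": -0.006, "dz": 0.234, "ax": 0.0, "ay": 0.0, "az": 0.3, "jaw": 0.0},
  {"dx": 0.003, "dy": -0.006, "dz": 0.234, "ax": 0.0, "ay": 0.0, "az": 0.3, "jaw": 0.0},
])

```text
time: 3.18
tcp_pos: [0.4264, -0.0856, 0.0468]
tool_rot: [0.783, 0.621, 0.0, 0.001]
contact_force: [0.0, 1.1, 0.2]
finger_gap: 0.0002
grip_force: 0.0
```

Run:
```python
from h import *
go(-90,-4,44,90)
```

```text
t 3.17 press mm [-111.3   -7.6] z 46.8 toolx deg(press) 89.64 tilt [ 0.09 -0.03] F [0.04 1.07 0.19] T [-0.074 -0.093  0.003] gap 0.2 gf 0.0
go d(mm) [ 3.7 21.3  2.8] a [ 0.1   0.01 -0.36]
```

Emit:
step_arm([
  {"dx": 0.003, "dy": 0.01, "dz": 0.003, "ax": 0.0, "ay": 0.0, "az": -0.3, "jaw": 0.0},
  {"dx": 0.003, "dy": 0.018, "dz": 0.003, "ax": 0.0, "ay": 0.0, "az": -0.3, "jaw": 0.0},
  {"dx": 0.003, "dy": 0.021, "dz": 0.003, "ax": 0.0, "ay": 0.0, "az": -0.3, "jaw": 0.0},
  {"dx": 0.003, "dy": 0.0235, "dz": 0.003, "ax": 0.0, "ay": 0.0, "az": -0.3, "jaw": 0.0},
  {"dx": 0.003, "dy": 0.026, "dz": 0.003, "ax": 0.0, "ay": 0.0, "az": -0.3, "jaw": 0.0},
  {"dx": 0.003, "dy": 0.0285, "dz": 0.003, "ax": 0.0, "ay": 0.0, "az": -0.3, "jaw": 0.0},
  {"dx": 0.003, "dy": 0.031, "dz": 0.003, "ax": 0.0, "ay": 0.0, "az": -0.3, "jaw": 0.0},
  {"dx": 0.003, "dy": 0.0335, "dz": 0.003, "ax": 0.0, "ay": 0.0, "az": -0.3, "jaw": 0.0},
  {"dx": 0.003, "dy": 0.036, "dz": 0.003, "ax": 0.0, "ay": 0.0, "az": -0.3, "jaw": 0.0},
  {"dx": 0.003, "dy": 0.0385, "dz": 0.003, "ax": 0.0, "ay": 0.0, "az": -0.3, "jaw": 0.0},
  {"dx": 0.003, "dy": 0.041, "dz": 0.003, "ax": 0.0, "ay": 0.0, "az": -0.3, "jaw": 0.0},
])

```text
time: 4.55
tcp_pos: [0.4664, -0.0909, 0.0427]
tool_rot: [0.781, 0.624, 0.0, -0.0]
contact_force: [-1.0, 0.4, 0.1]
finger_gap: 0.0004
grip_force: 0.3
```

Run:
```python
from h import *
go(-56,-4,44,90)
w=cam('wrist'); save(w,'w3.png',(230,40,400,250),3)
```

```text
t 4.55 press mm [-71.1  -3.9] z 42.7 toolx deg(press) 90.02 tilt [-0.  0.] F [-0.97  0.42  0.13] T [-0.026  0.006  0.006] gap 0.4 gf 0.3
go d(mm) [-0.1 15.1 -1.3] a [-0.   -0.    0.02]
```

View pics/w3.png

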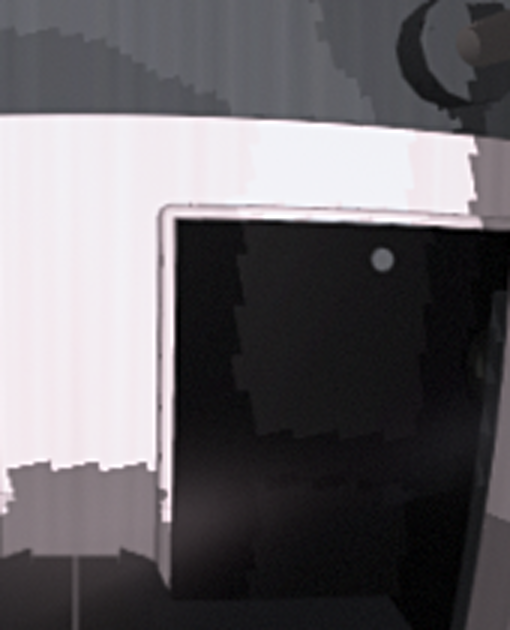

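The finger is on the phone's light rim, with the corner at (165,210), and is sliding it with about 1 N. I'll carry on slowly.

Emit:
step_arm([
  {"dx": 0.0, "dy": 0.0025, "dz": 0.0, "ax": 0.0, "ay": 0.0, "az": 0.0, "jaw": 0.0},
  {"dx": 0.0, "dy": 0.005, "dz": 0.0, "ax": 0.0, "ay": 0.0, "az": 0.0, "jaw": 0.0},
  {"dx": 0.0, "dy": 0.0075, "dz": 0.0, "ax": 0.0, "ay": 0.0, "az": 0.0, "jaw": 0.0},
  {"dx": 0.0, "dy": 0.01, "dz": 0.0, "ax": 0.0, "ay": 0.0, "az": 0.0, "jaw": 0.0},
  {"dx": 0.0, "dy": 0.012, "dz": 0.0, "ax": 0.0, "ay": 0.0, "az": 0.0, "jaw": 0.0},
  {"dx": 0.0, "dy": 0.013, "dz": 0.0, "ax": 0.0, "ay": 0.0, "az": 0.0, "jaw": 0.0},
])

```text
time: 5.35
tcp_pos: [0.4791, -0.0938, 0.0427]
tool_rot: [0.781, 0.624, 0.0, 0.0]
contact_force: [-0.0, 0.3, 0.7]
finger_gap: 0.0005
grip_force: 0.5
```

Emit:
step_arm([
  {"dx": 0.0, "dy": 0.001, "dz": 0.0, "ax": 0.0, "ay": 0.0, "az": 0.0, "jaw": 0.0},
  {"dx": 0.0, "dy": 0.0015, "dz": 0.0, "ax": 0.0, "ay": 0.0, "az": 0.0, "jaw": 0.0},
])

```text
time: 5.6
tcp_pos: [0.4805, -0.094, 0.0427]
tool_rot: [0.781, 0.624, -0.0, -0.0]
contact_force: [-0.2, 0.4, 1.4]
finger_gap: 0.0003
grip_force: 0.5
```

Run:
```python
from h import *
go(-54,-4,44,90)
```

```text
t 5.6 press mm [-56.7  -3.9] z 42.7 toolx deg(press) 90.03 tilt [-0. -0.] F [-0.23  0.39  1.44] T [ 0.012  0.103 -0.035] gap 0.3 gf 0.5
go d(mm) [-0.1  2.7 -1.3] a [-0.    0.    0.03]
```

Emit:
step_arm([
  {"dx": 0.0, "dy": 0.001, "dz": 0.0, "ax": 0.0, "ay": 0.0, "az": 0.0, "jaw": 0.0},
  {"dx": 0.0, "dy": 0.0015, "dz": 0.0, "ax": 0.0, "ay": 0.0, "az": 0.0, "jaw": 0.0},
])

```text
time: 5.85
tcp_pos: [0.482, -0.0944, 0.0427]
tool_rot: [0.781, 0.624, 0.0, 0.0]
contact_force: [-1.1, -0.7, 1.3]
finger_gap: 0.0002
grip_force: 0.5
```

Emit:
step_arm([
  {"dx": 0.0, "dy": 0.0005, "dz": 0.0, "ax": 0.0, "ay": 0.0, "az": 0.0, "jaw": 0.0},
  {"dx": 0.0, "dy": 0.001, "dz": 0.0, "ax": 0.0, "ay": 0.0, "az": 0.0, "jaw": 0.0},
])

```text
time: 6.1
tcp_pos: [0.4829, -0.0946, 0.0427]
tool_rot: [0.781, 0.624, -0.0, -0.0]
contact_force: [-1.7, -0.4, 0.9]
finger_gap: 0.0006
grip_force: 0.5
```

Run:
```python
from h import *
go(-54,-4,44,90)
```

```text
t 6.1 press mm [-54.2  -3.9] z 42.7 toolx deg(press) 90.02 tilt [-0.  0.] F [-1.71 -0.44  0.85] T [-0.007  0.094 -0.015] gap 0.6 gf 0.5
go d(mm) [-0.1  0.2 -1.3] a [-0.   -0.    0.02]
```

Emit:
step_arm([
  {"dx": 0.0, "dy": 0.0005, "dz": 0.0, "ax": 0.0, "ay": 0.0, "az": 0.0, "jaw": 0.0},
  {"dx": 0.0, "dy": 0.001, "dz": 0.0, "ax": 0.0, "ay": 0.0, "az": 0.0, "jaw": 0.0},
])

```text
time: 6.35
tcp_pos: [0.4839, -0.0948, 0.0427]
tool_rot: [0.781, 0.624, 0.0, -0.0]
contact_force: [-1.4, 1.4, 1.4]
finger_gap: 0.0005
grip_force: 0.5
```

Emit:
step_arm([
  {"dx": 0.0, "dy": 0.0005, "dz": 0.0, "ax": 0.0, "ay": 0.0, "az": 0.0, "jaw": 0.0},
  {"dx": 0.0, "dy": 0.0005, "dz": 0.0, "ax": 0.0, "ay": 0.0, "az": 0.0, "jaw": 0.0},
])

```text
time: 6.6
tcp_pos: [0.4844, -0.095, 0.0427]
tool_rot: [0.781, 0.624, 0.0, 0.0]
contact_force: [-0.8, -0.4, -0.9]
finger_gap: 0.0005
grip_force: 0.3
```

Run:
```python
from h import *
st()
w=cam('wrist'); save(w,'w4.png',(230,20,430,250),2.5)
a=cam('top'); save(a,'t4.png',(240,150,360,235),5)
```

```text
t 6.6 press mm [-52.6  -3.9] z 42.7 toolx deg(press) 90.03 tilt [ 0.01 -0.  ] F [-0.81 -0.37 -0.89] T [-0.02   0.011  0.007] gap 0.5 gf 0.3
```

Run:
```python
from h import *
w=cam('wrist'); g=cv2.cvtColor(w['pixels'],cv2.COLOR_RGB2GRAY).astype(int)
def edge(z,thr,lo,hi,y0,y1):
    out=[]
    for v in range(y0,y1,4):
        row=g[v]; u=[u for u in range(lo,hi) if row[u]>thr and row[u+1:u+6].max()<60]
        if u:
            u=u[0]; a,b=row[u],row[u+1]; out.append((w2p(ray(w,u+.5+(0),v,z,True))))
    return np.array(out)
e=edge(.039,60,240,400,80,240); print('dark near edge',e.round(1).tolist())
for v in (100,130,160,190): print(v,g[v,255:340].tolist())
```

```text
dark near edge [[-7.4, 80.9], [-35.5, 62.6], [-36.0, 60.7], [-36.0, 58.8], [-35.9, 56.9], [-35.9, 55.1], [-35.9, 53.2], [-35.8, 51.3], [-35.8, 49.4], [-35.7, 47.5], [-35.7, 45.6], [-36.1, 43.7], [-36.1, 41.8], [-36.0, 39.8], [-36.0, 37.9], [-35.9, 35.9], [-35.9, 34.0], [-35.8, 32.0], [-35.7, 30.0], [-36.2, 28.0], [-36.1, 25.9], [-36.0, 23.9], [-36.0, 21.8], [-35.9, 19.8], [-35.8, 17.7], [-35.7, 15.6], [-36.2, 13.4], [-36.6, 11.3], [-36.5, 9.1], [-51.6, 7.0], [-51.6, 4.7], [-52.1, 2.5]]
100 [227, 225, 224, 224, 225, 225, 226, 227, 228, 227, 228, 227, 227, 227, 228, 228, 227, 226, 224, 225, 226, 227, 227, 227, 226, 225, 225, 225, 225, 225, 225, 225, 225, 226, 227, 227, 228, 227, 226, 226, 225, 226, 224, 225, 225, 227, 227, 227, 226, 225, 225, 224, 224, 224, 223, 222, 224, 226, 230, 230, 230, 230, 230, 230, 231, 230, 230, 230, 230, 230, 230, 230, 230, 230, 230, 229, 229, 230, 228, 223, 223, 223, 224, 224, 224]
130 [227, 226, 225, 224, 226, 226, 227, 229, 229, 228, 228, 228, 227, 228, 228, 229, 227, 226, 225, 226, 227, 228, 227, 227, 226, 226, 226, 228, 231, 209, 113, 152, 199, 215, 206,
[... 248 characters left out ...]
, 228, 227, 227, 227, 226, 227, 228, 226, 225, 225, 227, 227, 226, 227, 227, 226, 227, 226, 231, 235, 115, 135, 199, 213, 223, 176, 49, 3, 12, 15, 14, 13, 9, 13, 14, 13, 11, 9, 12, 8, 12, 12, 11, 8, 13, 12, 21, 25, 24, 25, 25, 23, 23, 24, 24, 24, 24, 23, 22, 25, 23, 23, 20, 23, 23, 21, 21, 21, 19, 19, 9, 12, 7, 11, 6, 6]
190 [226, 226, 224, 224, 224, 225, 227, 229, 228, 228, 227, 226, 225, 226, 226, 226, 225, 225, 225, 226, 226, 227, 227, 226, 225, 226, 230, 235, 132, 89, 192, 213, 223, 139, 46, 18, 19, 22, 26, 20, 22, 23, 21, 23, 25, 21, 22, 22, 22, 22, 22, 22, 22, 25, 20, 21, 22, 20, 21, 18, 21, 20, 20, 22, 21, 21, 21, 20, 22, 20, 20, 23, 22, 24, 22, 24, 21, 23, 23, 24, 24, 24, 25, 25, 27]
```

View pics/w4.png

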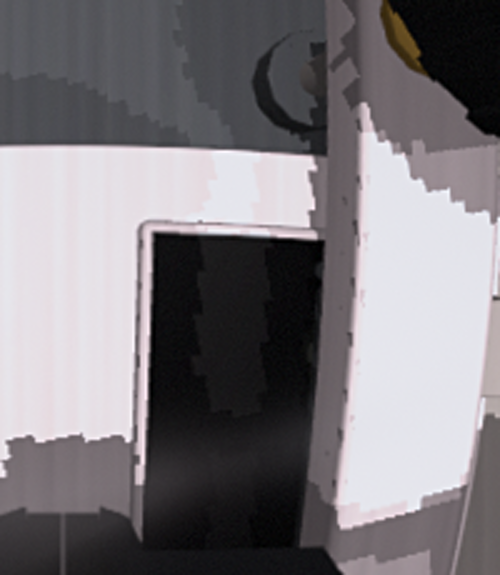

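The dark glass's near edge is straight at press x of about -36 mm and its rim is about 3 mm wide. That leaves roughly 3 mm to the stops, with the phone already about square. I'll keep going until the force rises.

Emit:
step_arm([
  {"dx": 0.0, "dy": 0.0005, "dz": 0.0, "ax": 0.0, "ay": 0.0, "az": 0.0, "jaw": 0.0},
  {"dx": 0.0, "dy": 0.001, "dz": 0.0, "ax": 0.0, "ay": 0.0, "az": 0.0, "jaw": 0.0},
])

```text
time: 7.0
tcp_pos: [0.4853, -0.0952, 0.0427]
tool_rot: [0.781, 0.624, -0.0, -0.0]
contact_force: [-1.5, 0.7, -0.0]
finger_gap: 0.0005
grip_force: 0.5
```

Emit:
step_arm([
  {"dx": 0.0, "dy": 0.0005, "dz": 0.0, "ax": 0.0, "ay": 0.0, "az": 0.0, "jaw": 0.0},
  {"dx": 0.0, "dy": 0.001, "dz": 0.0, "ax": 0.0, "ay": 0.0, "az": 0.0, "jaw": 0.0},
])

```text
time: 7.25
tcp_pos: [0.4863, -0.0954, 0.0427]
tool_rot: [0.781, 0.624, 0.0, -0.0]
contact_force: [-1.5, 0.1, 0.3]
finger_gap: 0.0006
grip_force: 0.5
```

```bash
cat > e.py <<'E'
from h import *
st()
w=cam('wrist'); g=cv2.cvtColor(w['pixels'],cv2.COLOR_RGB2GRAY).astype(int)
dk=[];rm=[]
for v in range(110,200,2):
    for u in range(240,400):
        if g[v,u+1:u+6].max()<60 and g[v,u]>60:
            dk.append(w2p(ray(w,u+.5,v,.039,True)))
            k=u-10+np.argmin(np.diff(g[v,u-10:u-3])); rm.append(w2p(ray(w,k+.5,v,.034,True))); break
for n,e in(('dark',dk),('rim',rm)):
    e=np.array(e); e=e[abs(e[:,0]-np.median(e[:,0]))<2]; f=np.polyfit(e[:,1],e[:,0],1); print(n,'x',e[:,0].mean().round(2),'yaw deg',np.degrees(f[0]).round(2),len(e))
E
python3 e.py
```

```text
t 7.25 press mm [-50.7  -3.9] z 42.7 toolx deg(press) 90.02 tilt [-0.  0.] F [-1.48  0.1   0.29] T [0.066 0.108 0.001] gap 0.6 gf 0.5
dark x -34.01 yaw deg 0.32 42
rim x -36.57 yaw deg 0.71 41
```

Emit:
step_arm([
  {"dx": 0.0, "dy": 0.0005, "dz": 0.0, "ax": 0.0, "ay": 0.0, "az": 0.0, "jaw": 0.0},
  {"dx": 0.0, "dy": 0.001, "dz": 0.0, "ax": 0.0, "ay": 0.0, "az": 0.0, "jaw": 0.0},
])

```text
time: 7.55
tcp_pos: [0.4872, -0.0956, 0.0427]
tool_rot: [0.781, 0.624, -0.0, -0.0]
contact_force: [-2.4, 0.0, 0.5]
finger_gap: 0.0008
grip_force: 1.0
```

Emit:
step_arm([
  {"dx": 0.0, "dy": 0.0005, "dz": 0.0, "ax": 0.0, "ay": 0.0, "az": 0.0, "jaw": 0.0},
])

```text
time: 7.68
tcp_pos: [0.4872, -0.0956, 0.0427]
tool_rot: [0.781, 0.624, -0.0, -0.0]
contact_force: [-2.8, 0.9, 3.3]
finger_gap: 0.0004
grip_force: 1.9
```

Emit:
step_arm([
  {"dx": 0.0, "dy": 0.0005, "dz": 0.0, "ax": 0.0, "ay": 0.0, "az": 0.0, "jaw": 0.0},
])

```text
time: 7.8
tcp_pos: [0.4874, -0.0956, 0.0426]
tool_rot: [0.781, 0.624, -0.001, -0.001]
contact_force: [-6.0, 1.2, 5.9]
finger_gap: 0.0005
grip_force: 3.1
```

```bash
python3 e.py
```

```text
t 7.8 press mm [-49.6  -3.9] z 42.6 toolx deg(press) 90.03 tilt [-0.12  0.02] F [-6.    1.23  5.88] T [ 0.065  0.781 -0.024] gap 0.5 gf 3.1
dark x -33.14 yaw deg 0.28 42
rim x -35.63 yaw deg 0.59 42
```

The force rose to 6 N with the finger stopped and the phone square, so it is against both stops. I'll back off, lift and go above the left knob.

Emit:
step_arm([
  {"dx": 0.0, "dy": -0.003, "dz": 0.0, "ax": 0.0, "ay": 0.0, "az": 0.0, "jaw": 0.0},
  {"dx": 0.0, "dy": -0.015, "dz": 0.0, "ax": 0.0, "ay": 0.0, "az": 0.0, "jaw": 0.0},
  {"dx": 0.0, "dy": -0.03, "dz": -0.03, "ax": 0.0, "ay": 0.0, "az": 0.0, "jaw": 0.0},
  {"dx": 0.0, "dy": -0.03, "dz": -0.09, "ax": 0.0, "ay": 0.0, "az": 0.0, "jaw": 0.0},
  {"dx": 0.0, "dy": -0.03, "dz": -0.14, "ax": 0.0, "ay": 0.0, "az": 0.0, "jaw": 0.088},
  {"dx": 0.05, "dy": -0.01, "dz": -0.15, "ax": 0.0, "ay": 0.0, "az": -10.0, "jaw": 0.088},
  {"dx": 0.1, "dy": 0.03, "dz": -0.15, "ax": 0.0, "ay": 0.0, "az": -20.0, "jaw": 0.088},
  {"dx": 0.104, "dy": 0.05, "dz": -0.15, "ax": 0.0, "ay": 0.0, "az": -20.0, "jaw": 0.088},
  {"dx": 0.104, "dy": 0.05, "dz": -0.15, "ax": 0.0, "ay": 0.0, "az": -20.0, "jaw": 0.088},
])

```text
time: 8.98
tcp_pos: [0.5607, -0.0048, 0.1926]
tool_rot: [0.661, 0.751, 0.0, 0.0]
contact_force: [-0.7, -0.5, 0.2]
finger_gap: 0.0483
grip_force: 0.0
```

Run:
```python
from h import *
go(0,100,110,110)
a=cam('top'); b=cam('side'); 
P=pts(a); px=a['pixels'].astype(int); roi=np.zeros(px.shape[:2],bool); roi[150:240,300:370]=1
m=roi&(P[...,2]>.12)&(P[...,2]<.14); n,l,s,c=cv2.connectedComponentsWithStats(m.astype(np.uint8)); i=1+np.argmax(s[1:,4]); print(w2p(ray(a,*c[i],.13)),s[i,4])
w=cam('wrist'); save(w,'w5.png',s=1.5)
```

```text
t 8.97 press mm [  1.8 100.9] z 192.6 toolx deg(press) 110.09 tilt [ 0.02 -0.  ] F [-0.65 -0.55  0.16] T [-0.017 -0.123 -0.009] gap 48.3 gf 0.0
go d(mm) [-0.2 -2.  82.6] a [0.02 0.01 0.09]
[  0.12870028 -99.28671565] 300
```

View pics/w5.png

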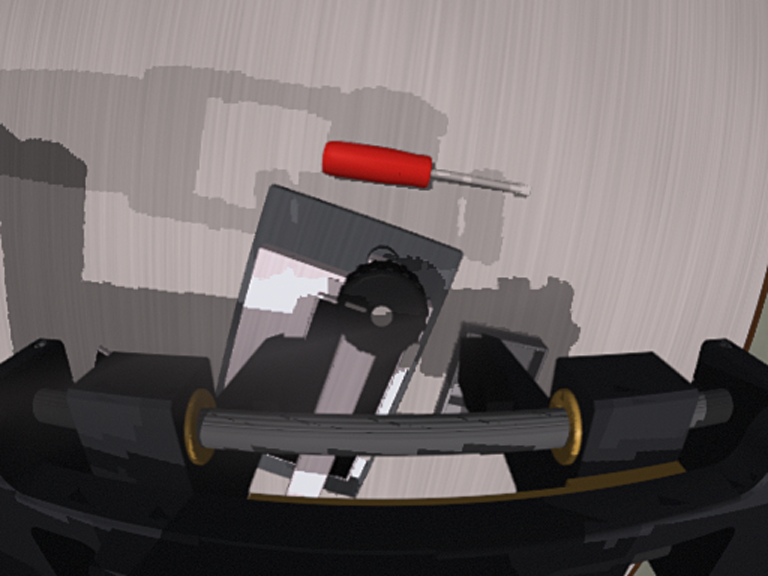

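The knob is centred between the fingers, at (381,315). I'll descend and grip.

Emit:
step_arm([
  {"dx": 0.0, "dy": -0.002, "dz": 0.02, "ax": 0.0, "ay": 0.0, "az": 0.0, "jaw": 0.07},
  {"dx": 0.0, "dy": -0.002, "dz": 0.04, "ax": 0.0, "ay": 0.0, "az": 0.0, "jaw": 0.07},
  {"dx": 0.0, "dy": -0.002, "dz": 0.04, "ax": 0.0, "ay": 0.0, "az": 0.0, "jaw": 0.07},
  {"dx": 0.0, "dy": -0.002, "dz": 0.06, "ax": 0.0, "ay": 0.0, "az": 0.0, "jaw": 0.07},
  {"dx": 0.0, "dy": -0.002, "dz": 0.0825, "ax": 0.0, "ay": 0.0, "az": 0.0, "jaw": 0.07},
  {"dx": 0.0, "dy": -0.002, "dz": 0.0825, "ax": 0.0, "ay": 0.0, "az": 0.0, "jaw": 0.05},
  {"dx": 0.0, "dy": -0.002, "dz": 0.0825, "ax": 0.0, "ay": 0.0, "az": 0.0, "jaw": 0.042},
  {"dx": 0.0, "dy": -0.002, "dz": 0.0825, "ax": 0.0, "ay": 0.0, "az": 0.0, "jaw": 0.042},
  {"dx": 0.0, "dy": -0.002, "dz": 0.0825, "ax": 0.0, "ay": 0.0, "az": 0.0, "jaw": 0.04},
  {"dx": 0.0, "dy": -0.002, "dz": 0.0825, "ax": 0.0, "ay": 0.0, "az": 0.0, "jaw": 0.04},
], grip_force=25)

```text
time: 10.38
tcp_pos: [0.5585, -0.0059, 0.1117]
tool_rot: [0.661, 0.75, 0.0, 0.001]
contact_force: [-3.0, -0.7, 6.5]
finger_gap: 0.0426
grip_force: 25.0
```

```bash
python3 -c "
from h import *
st()"
```

```text
t 10.38 press mm [-0.1 99.3] z 111.7 toolx deg(press) 110.03 tilt [ 0.07 -0.02] F [-3.04 -0.73  6.52] T [-0.213  0.427 -0.056] gap 42.6 gf 25.0
```

Emit:
step_arm([
  {"dx": 0.0, "dy": 0.0, "dz": 0.0, "ax": 0.0, "ay": 0.0, "az": 5.0, "jaw": 0.04},
  {"dx": 0.0, "dy": 0.0, "dz": 0.0, "ax": 0.0, "ay": 0.0, "az": 10.0, "jaw": 0.04},
])

```text
time: 10.62
tcp_pos: [0.5587, -0.0059, 0.1117]
tool_rot: [0.725, 0.689, 0.0, 0.001]
contact_force: [-2.6, -0.6, 6.6]
finger_gap: 0.0432
grip_force: 25.0
```

```bash
python3 -c "
from h import *
st()"
```

```text
t 10.62 press mm [ 0.1 99.4] z 111.7 toolx deg(press) 99.9 tilt [ 0.09 -0.03] F [-2.64 -0.65  6.59] T [-0.194  0.316  0.182] gap 43.2 gf 25.0
```

Emit:
step_arm([
  {"dx": 0.0, "dy": 0.0, "dz": 0.0, "ax": 0.0, "ay": 0.0, "az": 5.0, "jaw": 0.04},
  {"dx": 0.0, "dy": 0.0, "dz": 0.0, "ax": 0.0, "ay": 0.0, "az": 10.0, "jaw": 0.04},
])

```text
time: 10.88
tcp_pos: [0.5589, -0.0059, 0.1117]
tool_rot: [0.782, 0.623, 0.001, 0.001]
contact_force: [-1.8, -0.0, 4.4]
finger_gap: 0.0427
grip_force: 25.0
```

```bash
python3 -c "
from h import *
st()"
```

```text
t 10.88 press mm [ 0.2 99.4] z 111.7 toolx deg(press) 89.9 tilt [ 0.12 -0.03] F [-1.81 -0.01  4.43] T [-0.238  0.208  0.1  ] gap 42.7 gf 25.0
```

Emit:
step_arm([
  {"dx": 0.0, "dy": 0.0, "dz": 0.0, "ax": 0.0, "ay": 0.0, "az": 0.0, "jaw": 0.04},
])

```text
time: 11.0
tcp_pos: [0.5589, -0.0059, 0.1117]
tool_rot: [0.782, 0.624, 0.001, 0.001]
contact_force: [-2.5, -1.1, 5.7]
finger_gap: 0.0432
grip_force: 25.0
```

```bash
python3 -c "
from h import *
st()"
```

```text
t 11.0 press mm [ 0.2 99.4] z 111.7 toolx deg(press) 89.98 tilt [ 0.11 -0.03] F [-2.5  -1.06  5.65] T [-0.185  0.259 -0.164] gap 43.2 gf 25.0
```

Emit:
step_arm([
  {"dx": 0.0, "dy": 0.0, "dz": 0.0, "ax": 0.0, "ay": 0.0, "az": 0.0, "jaw": 0.07},
  {"dx": 0.0, "dy": 0.0, "dz": 0.0, "ax": 0.0, "ay": 0.0, "az": 0.0, "jaw": 0.07},
  {"dx": 0.0, "dy": 0.0, "dz": -0.05, "ax": 0.0, "ay": 0.0, "az": 0.0, "jaw": 0.07},
  {"dx": -0.05, "dy": 0.0, "dz": -0.05, "ax": 0.0, "ay": 0.0, "az": -7.0, "jaw": 0.07},
  {"dx": -0.11, "dy": 0.0, "dz": -0.05, "ax": 0.0, "ay": 0.0, "az": -14.0, "jaw": 0.07},
  {"dx": -0.17, "dy": 0.0, "dz": -0.05, "ax": 0.0, "ay": 0.0, "az": -20.0, "jaw": 0.07},
  {"dx": -0.1995, "dy": 0.0, "dz": -0.05, "ax": 0.0, "ay": 0.0, "az": -20.0, "jaw": 0.07},
  {"dx": -0.1995, "dy": 0.0, "dz": -0.05, "ax": 0.0, "ay": 0.0, "az": -20.0, "jaw": 0.07},
])

```text
time: 12.0
tcp_pos: [0.5134, -0.202, 0.16]
tool_rot: [0.662, 0.749, -0.0, -0.0]
contact_force: [0.4, 0.9, 0.6]
finger_gap: 0.0699
grip_force: 0.0
```

```bash
python3 -c "
from h import *
go(0,-99.5,111.5,110)"
cat > s.py <<'E'
from h import *
o=r.observe(); M=Ro.from_quat(o['tool_rot']).as_matrix()
print(round(o['time'],2),'ang',round(np.degrees(np.arctan2(M[1,0],M[0,0])-YAW),2),'Tz',round(o['ft_torque'][2],3),'F',o['contact_force'].round(1),w2p(o['tcp_pos']).round(1),round(o['tcp_pos'][2]*1000,1),'gf',round(o['grip_force'],1))
E
```

```text
t 12.0 press mm [  -0.7 -101.9] z 160.0 toolx deg(press) 109.82 tilt [-0.  0.] F [0.43 0.91 0.58] T [-0.029 -0.082 -0.026] gap 69.9 gf 0.0
go d(mm) [ 2.   1.4 48.5] a [-0.   -0.   -0.18]
```

Emit:
step_arm([
  {"dx": 0.002, "dy": 0.0015, "dz": 0.03, "ax": 0.0, "ay": 0.0, "az": 0.0, "jaw": 0.07},
  {"dx": 0.002, "dy": 0.0015, "dz": 0.0485, "ax": 0.0, "ay": 0.0, "az": 0.0, "jaw": 0.07},
  {"dx": 0.002, "dy": 0.0015, "dz": 0.0485, "ax": 0.0, "ay": 0.0, "az": 0.0, "jaw": 0.05},
  {"dx": 0.002, "dy": 0.0015, "dz": 0.0485, "ax": 0.0, "ay": 0.0, "az": 0.0, "jaw": 0.04},
  {"dx": 0.002, "dy": 0.0015, "dz": 0.0485, "ax": 0.0, "ay": 0.0, "az": 0.0, "jaw": 0.04},
  {"dx": 0.002, "dy": 0.0015, "dz": 0.0485, "ax": 0.0, "ay": 0.0, "az": 0.0, "jaw": 0.04},
])

```text
time: 12.75
tcp_pos: [0.514, -0.1981, 0.1123]
tool_rot: [0.661, 0.75, -0.001, -0.001]
contact_force: [-4.6, -0.9, 3.4]
finger_gap: 0.0431
grip_force: 25.0
```

```bash
python3 s.py
```

```text
12.75 ang 110.06 Tz 0.027 F [-4.6 -0.9  3.4] [ -1. -98.] 112.3 gf 25.0
```

Emit:
step_arm([
  {"dx": 0.0, "dy": 0.0, "dz": 0.0, "ax": 0.0, "ay": 0.0, "az": 5.0, "jaw": 0.04},
  {"dx": 0.0, "dy": 0.0, "dz": 0.0, "ax": 0.0, "ay": 0.0, "az": 10.0, "jaw": 0.04},
])

```text
time: 13.0
tcp_pos: [0.5146, -0.1981, 0.1124]
tool_rot: [0.725, 0.689, -0.0, -0.0]
contact_force: [-2.6, -0.3, 1.1]
finger_gap: 0.043
grip_force: 25.0
```

```bash
python3 s.py
```

```text
13.0 ang 99.89 Tz 0.12 F [-2.6 -0.3  1.1] [ -0.3 -97.8] 112.4 gf 25.0
```

Emit:
step_arm([
  {"dx": 0.0, "dy": 0.0, "dz": 0.0, "ax": 0.0, "ay": 0.0, "az": 5.0, "jaw": 0.04},
  {"dx": 0.0, "dy": 0.0, "dz": 0.0, "ax": 0.0, "ay": 0.0, "az": 10.0, "jaw": 0.04},
])

```text
time: 13.25
tcp_pos: [0.5153, -0.1982, 0.1124]
tool_rot: [0.782, 0.623, 0.0, 0.0]
contact_force: [0.9, -0.5, -1.1]
finger_gap: 0.0428
grip_force: 25.0
```

```bash
python3 s.py
```

```text
13.25 ang 89.89 Tz 0.137 F [ 0.9 -0.5 -1.1] [  0.4 -97.7] 112.4 gf 25.0
```

Emit:
step_arm([
  {"dx": 0.0, "dy": 0.0, "dz": 0.0, "ax": 0.0, "ay": 0.0, "az": 5.0, "jaw": 0.04},
  {"dx": 0.0, "dy": 0.0, "dz": 0.0, "ax": 0.0, "ay": 0.0, "az": 10.0, "jaw": 0.04},
])

```text
time: 13.5
tcp_pos: [0.5159, -0.1984, 0.1124]
tool_rot: [0.833, 0.553, 0.001, 0.001]
contact_force: [2.3, -0.6, -3.5]
finger_gap: 0.043
grip_force: 25.0
```

```bash
python3 s.py
```

```text
13.5 ang 79.89 Tz 0.117 F [ 2.3 -0.6 -3.5] [  1.  -97.8] 112.4 gf 25.0
```

Emit:
step_arm([
  {"dx": 0.0, "dy": 0.0, "dz": 0.0, "ax": 0.0, "ay": 0.0, "az": 5.0, "jaw": 0.04},
  {"dx": 0.0, "dy": 0.0, "dz": 0.0, "ax": 0.0, "ay": 0.0, "az": 10.0, "jaw": 0.04},
])

```text
time: 13.75
tcp_pos: [0.5165, -0.1987, 0.1124]
tool_rot: [0.878, 0.478, 0.001, 0.001]
contact_force: [3.4, -2.4, -4.5]
finger_gap: 0.043
grip_force: 25.0
```

```bash
python3 s.py
```

```text
13.75 ang 69.89 Tz 0.152 F [ 3.4 -2.4 -4.5] [  1.6 -97.9] 112.4 gf 25.0
```

Emit:
step_arm([
  {"dx": 0.0, "dy": 0.0, "dz": 0.0, "ax": 0.0, "ay": 0.0, "az": 0.0, "jaw": 0.07},
  {"dx": 0.0, "dy": 0.0, "dz": 0.0, "ax": 0.0, "ay": 0.0, "az": 0.0, "jaw": 0.07},
  {"dx": 0.0, "dy": 0.0, "dz": -0.05, "ax": 0.0, "ay": 0.0, "az": 0.0, "jaw": 0.07},
])

```text
time: 14.12
tcp_pos: [0.5117, -0.1966, 0.1581]
tool_rot: [0.878, 0.479, -0.003, -0.004]
contact_force: [-1.0, -0.7, 0.4]
finger_gap: 0.0691
grip_force: 0.0
```

```bash
python3 -c "
from h import *
go(0,99.7,160,110)"
```

```text
t 14.12 press mm [ -3.5 -97. ] z 158.1 toolx deg(press) 70.09 tilt [-0.51  0.22] F [-1.01 -0.75  0.36] T [ 0.002 -0.097 -0.057] gap 69.1 gf 0.0
go d(mm) [186.1 -63.7  -1.5] a [ -0.56  -0.11 -39.91]
```

Emit:
step_arm([
  {"dx": 0.05, "dy": -0.017, "dz": 0.0, "ax": 0.0, "ay": 0.0, "az": -10.0, "jaw": 0.07},
  {"dx": 0.1, "dy": -0.034, "dz": 0.0, "ax": 0.0, "ay": 0.0, "az": -20.0, "jaw": 0.07},
  {"dx": 0.15, "dy": -0.05, "dz": 0.0, "ax": 0.0, "ay": 0.0, "az": -30.0, "jaw": 0.07},
  {"dx": 0.186, "dy": -0.065, "dz": 0.0, "ax": 0.0, "ay": 0.0, "az": -40.0, "jaw": 0.07},
  {"dx": 0.186, "dy": -0.065, "dz": 0.0, "ax": 0.0, "ay": 0.0, "az": -40.0, "jaw": 0.07},
  {"dx": 0.186, "dy": -0.065, "dz": 0.0, "ax": 0.0, "ay": 0.0, "az": -40.0, "jaw": 0.07},
])

```text
time: 14.88
tcp_pos: [0.561, -0.0068, 0.1618]
tool_rot: [0.661, 0.75, -0.0, 0.0]
contact_force: [-0.0, 0.1, -0.3]
finger_gap: 0.0702
grip_force: 0.0
```

```bash
python3 -c "
from h import *
go(0,99.7,111.5,110)"
```

```text
t 14.88 press mm [ 2.5 99. ] z 161.8 toolx deg(press) 110.0 tilt [-0.   -0.03] F [-0.03  0.13 -0.25] T [-0.019 -0.135  0.016] gap 70.2 gf 0.0
go d(mm) [ 1.6 -2.1 50.3] a [-0.01  0.03 -0.  ]
```

Next, grip the left knob and turn it 40° with readings.

Emit:
step_arm([
  {"dx": 0.0015, "dy": -0.002, "dz": 0.03, "ax": 0.0, "ay": 0.0, "az": 0.0, "jaw": 0.07},
  {"dx": 0.0015, "dy": -0.002, "dz": 0.05, "ax": 0.0, "ay": 0.0, "az": 0.0, "jaw": 0.07},
  {"dx": 0.0015, "dy": -0.002, "dz": 0.05, "ax": 0.0, "ay": 0.0, "az": 0.0, "jaw": 0.05},
  {"dx": 0.0015, "dy": -0.002, "dz": 0.05, "ax": 0.0, "ay": 0.0, "az": 0.0, "jaw": 0.04},
  {"dx": 0.0015, "dy": -0.002, "dz": 0.05, "ax": 0.0, "ay": 0.0, "az": 0.0, "jaw": 0.04},
  {"dx": 0.0015, "dy": -0.002, "dz": 0.05, "ax": 0.0, "ay": 0.0, "az": 0.0, "jaw": 0.04},
])

```text
time: 15.62
tcp_pos: [0.5585, -0.0061, 0.1128]
tool_rot: [0.661, 0.75, -0.001, 0.0]
contact_force: [-4.8, -3.3, 5.2]
finger_gap: 0.0432
grip_force: 25.0
```

```bash
python3 s.py
```

```text
15.62 ang 110.03 Tz -0.03 F [-4.8 -3.3  5.2] [-0.  99.2] 112.8 gf 25.0
```

Emit:
step_arm([
  {"dx": 0.0, "dy": 0.0, "dz": 0.0, "ax": 0.0, "ay": 0.0, "az": 5.0, "jaw": 0.04},
  {"dx": 0.0, "dy": 0.0, "dz": 0.0, "ax": 0.0, "ay": 0.0, "az": 10.0, "jaw": 0.04},
])

```text
time: 15.88
tcp_pos: [0.5587, -0.0061, 0.1128]
tool_rot: [0.725, 0.689, -0.001, 0.0]
contact_force: [-3.6, -3.1, 3.3]
finger_gap: 0.0431
grip_force: 25.0
```

```bash
python3 s.py
```

```text
15.88 ang 99.9 Tz 0.149 F [-3.6 -3.1  3.3] [ 0.1 99.2] 112.8 gf 25.0
```

Emit:
step_arm([
  {"dx": 0.0, "dy": 0.0, "dz": 0.0, "ax": 0.0, "ay": 0.0, "az": 5.0, "jaw": 0.04},
  {"dx": 0.0, "dy": 0.0, "dz": 0.0, "ax": 0.0, "ay": 0.0, "az": 10.0, "jaw": 0.04},
])

```text
time: 16.12
tcp_pos: [0.5588, -0.0061, 0.1128]
tool_rot: [0.782, 0.623, -0.001, 0.001]
contact_force: [-4.9, -3.5, 2.9]
finger_gap: 0.0429
grip_force: 25.0
```

```bash
python3 s.py
```

```text
16.12 ang 89.9 Tz 0.175 F [-4.9 -3.5  2.9] [ 0.2 99.2] 112.8 gf 25.0
```

Emit:
step_arm([
  {"dx": 0.0, "dy": 0.0, "dz": 0.0, "ax": 0.0, "ay": 0.0, "az": 5.0, "jaw": 0.04},
  {"dx": 0.0, "dy": 0.0, "dz": 0.0, "ax": 0.0, "ay": 0.0, "az": 10.0, "jaw": 0.04},
])

```text
time: 16.38
tcp_pos: [0.559, -0.0061, 0.1128]
tool_rot: [0.833, 0.553, -0.0, 0.001]
contact_force: [-4.5, -4.0, 2.5]
finger_gap: 0.043
grip_force: 25.0
```

```bash
python3 s.py
```

```text
16.38 ang 79.9 Tz 0.202 F [-4.5 -4.   2.5] [ 0.4 99.2] 112.8 gf 25.0
```

Emit:
step_arm([
  {"dx": 0.0, "dy": 0.0, "dz": 0.0, "ax": 0.0, "ay": 0.0, "az": 5.0, "jaw": 0.04},
  {"dx": 0.0, "dy": 0.0, "dz": 0.0, "ax": 0.0, "ay": 0.0, "az": 10.0, "jaw": 0.04},
])

```text
time: 16.62
tcp_pos: [0.5591, -0.0062, 0.1128]
tool_rot: [0.878, 0.478, -0.0, 0.001]
contact_force: [-2.8, -4.1, 3.0]
finger_gap: 0.0431
grip_force: 25.0
```

```bash
python3 s.py
```

```text
16.62 ang 69.9 Tz 0.145 F [-2.8 -4.1  3. ] [ 0.5 99.2] 112.8 gf 25.0
```

Emit:
step_arm([
  {"dx": 0.0, "dy": 0.0, "dz": 0.0, "ax": 0.0, "ay": 0.0, "az": 0.0, "jaw": 0.07},
  {"dx": 0.0, "dy": 0.0, "dz": 0.0, "ax": 0.0, "ay": 0.0, "az": 0.0, "jaw": 0.07},
  {"dx": 0.0, "dy": 0.0, "dz": -0.05, "ax": 0.0, "ay": 0.0, "az": 0.0, "jaw": 0.07},
  {"dx": -0.05, "dy": 0.018, "dz": -0.05, "ax": 0.0, "ay": 0.0, "az": -10.0, "jaw": 0.07},
  {"dx": -0.1, "dy": 0.036, "dz": -0.05, "ax": 0.0, "ay": 0.0, "az": -20.0, "jaw": 0.07},
  {"dx": -0.15, "dy": 0.054, "dz": -0.05, "ax": 0.0, "ay": 0.0, "az": -30.0, "jaw": 0.07},
  {"dx": -0.188, "dy": 0.068, "dz": -0.05, "ax": 0.0, "ay": 0.0, "az": -40.0, "jaw": 0.07},
  {"dx": -0.188, "dy": 0.068, "dz": -0.05, "ax": 0.0, "ay": 0.0, "az": -40.0, "jaw": 0.07},
  {"dx": -0.188, "dy": 0.068, "dz": -0.05, "ax": 0.0, "ay": 0.0, "az": -40.0, "jaw": 0.07},
])

```text
time: 17.75
tcp_pos: [0.5146, -0.1998, 0.1617]
tool_rot: [0.662, 0.75, 0.0, -0.0]
contact_force: [0.4, -0.1, -1.1]
finger_gap: 0.0699
grip_force: 0.0
```

```bash
python3 -c "
from h import *
go(0,-101.3,111.5,110)"
```

```text
t 17.75 press mm [  0.  -99.4] z 161.7 toolx deg(press) 109.93 tilt [0.02 0.03] F [ 0.38 -0.11 -1.14] T [-0.016 -0.095  0.   ] gap 69.9 gf 0.0
go d(mm) [-1.8 -0.7 50.2] a [ 0.03 -0.03 -0.07]
```

Emit:
step_arm([
  {"dx": -0.002, "dy": -0.0005, "dz": 0.03, "ax": 0.0, "ay": 0.0, "az": 0.0, "jaw": 0.07},
  {"dx": -0.002, "dy": -0.0005, "dz": 0.05, "ax": 0.0, "ay": 0.0, "az": 0.0, "jaw": 0.07},
  {"dx": -0.002, "dy": -0.0005, "dz": 0.05, "ax": 0.0, "ay": 0.0, "az": 0.0, "jaw": 0.05},
  {"dx": -0.002, "dy": -0.0005, "dz": 0.05, "ax": 0.0, "ay": 0.0, "az": 0.0, "jaw": 0.04},
  {"dx": -0.002, "dy": -0.0005, "dz": 0.05, "ax": 0.0, "ay": 0.0, "az": 0.0, "jaw": 0.04},
  {"dx": -0.002, "dy": -0.0005, "dz": 0.05, "ax": 0.0, "ay": 0.0, "az": 0.0, "jaw": 0.04},
])

```text
time: 18.5
tcp_pos: [0.5145, -0.2021, 0.1129]
tool_rot: [0.661, 0.75, 0.0, 0.0]
contact_force: [-1.9, 1.7, 4.4]
finger_gap: 0.0431
grip_force: 25.0
```

```bash
python3 s.py
```

```text
18.5 ang 110.02 Tz -0.021 F [-1.9  1.7  4.4] [   0.4 -101.7] 112.9 gf 25.0
```

Emit:
step_arm([
  {"dx": 0.0, "dy": 0.0, "dz": 0.0, "ax": 0.0, "ay": 0.0, "az": 5.0, "jaw": 0.04},
  {"dx": 0.0, "dy": 0.0, "dz": 0.0, "ax": 0.0, "ay": 0.0, "az": 10.0, "jaw": 0.04},
])

```text
time: 18.75
tcp_pos: [0.5145, -0.2021, 0.1129]
tool_rot: [0.725, 0.689, 0.0, 0.0]
contact_force: [-2.6, 2.1, 5.1]
finger_gap: 0.0426
grip_force: 25.0
```

```bash
python3 s.py
```

```text
18.75 ang 99.87 Tz 0.157 F [-2.6  2.1  5.1] [   0.4 -101.8] 112.9 gf 25.0
```

Emit:
step_arm([
  {"dx": 0.0, "dy": 0.0, "dz": 0.0, "ax": 0.0, "ay": 0.0, "az": 5.0, "jaw": 0.04},
  {"dx": 0.0, "dy": 0.0, "dz": 0.0, "ax": 0.0, "ay": 0.0, "az": 10.0, "jaw": 0.04},
])

```text
time: 19.0
tcp_pos: [0.5145, -0.2021, 0.1129]
tool_rot: [0.782, 0.623, 0.0, 0.0]
contact_force: [-2.4, 2.1, 4.9]
finger_gap: 0.0433
grip_force: 25.0
```

```bash
python3 s.py
```

```text
19.0 ang 89.87 Tz 0.152 F [-2.4  2.1  4.9] [   0.4 -101.7] 112.9 gf 25.0
```

Emit:
step_arm([
  {"dx": 0.0, "dy": 0.0, "dz": 0.0, "ax": 0.0, "ay": 0.0, "az": 5.0, "jaw": 0.04},
  {"dx": 0.0, "dy": 0.0, "dz": 0.0, "ax": 0.0, "ay": 0.0, "az": 10.0, "jaw": 0.04},
])

```text
time: 19.25
tcp_pos: [0.5145, -0.2021, 0.1129]
tool_rot: [0.834, 0.552, 0.0, 0.0]
contact_force: [-3.0, 2.2, 5.1]
finger_gap: 0.0429
grip_force: 25.0
```

```bash
python3 s.py
```

```text
19.25 ang 79.87 Tz 0.11 F [-3.   2.2  5.1] [   0.4 -101.7] 112.9 gf 25.0
```

Emit:
step_arm([
  {"dx": 0.0, "dy": 0.0, "dz": 0.0, "ax": 0.0, "ay": 0.0, "az": 5.0, "jaw": 0.04},
  {"dx": 0.0, "dy": 0.0, "dz": 0.0, "ax": 0.0, "ay": 0.0, "az": 10.0, "jaw": 0.04},
])

```text
time: 19.5
tcp_pos: [0.5145, -0.2021, 0.1129]
tool_rot: [0.879, 0.478, 0.0, 0.0]
contact_force: [-2.1, 1.7, 4.6]
finger_gap: 0.043
grip_force: 25.0
```

```bash
python3 s.py
```

```text
19.5 ang 69.87 Tz 0.202 F [-2.1  1.7  4.6] [   0.4 -101.7] 112.9 gf 25.0
```

Emit:
step_arm([
  {"dx": 0.0, "dy": 0.0, "dz": 0.0, "ax": 0.0, "ay": 0.0, "az": 0.0, "jaw": 0.07},
  {"dx": 0.0, "dy": 0.0, "dz": 0.0, "ax": 0.0, "ay": 0.0, "az": 0.0, "jaw": 0.07},
  {"dx": 0.0, "dy": 0.0, "dz": -0.05, "ax": 0.0, "ay": 0.0, "az": 0.0, "jaw": 0.07},
  {"dx": 0.05, "dy": -0.018, "dz": -0.05, "ax": 0.0, "ay": 0.0, "az": -10.0, "jaw": 0.07},
  {"dx": 0.1, "dy": -0.036, "dz": -0.05, "ax": 0.0, "ay": 0.0, "az": -20.0, "jaw": 0.07},
  {"dx": 0.15, "dy": -0.054, "dz": -0.05, "ax": 0.0, "ay": 0.0, "az": -30.0, "jaw": 0.07},
  {"dx": 0.189, "dy": -0.069, "dz": -0.05, "ax": 0.0, "ay": 0.0, "az": -40.0, "jaw": 0.07},
  {"dx": 0.189, "dy": -0.069, "dz": -0.05, "ax": 0.0, "ay": 0.0, "az": -40.0, "jaw": 0.07},
  {"dx": 0.189, "dy": -0.069, "dz": -0.05, "ax": 0.0, "ay": 0.0, "az": -40.0, "jaw": 0.07},
])

```text
time: 20.62
tcp_pos: [0.5584, -0.0062, 0.1615]
tool_rot: [0.661, 0.75, -0.0, 0.0]
contact_force: [0.8, 0.0, 0.2]
finger_gap: 0.0698
grip_force: 0.0
```

```bash
python3 -c "
from h import *
go(0.2,99.4,111.5,110)"
```

```text
t 20.62 press mm [-0.2 99. ] z 161.5 toolx deg(press) 110.01 tilt [-0.01 -0.03] F [0.84 0.04 0.16] T [-0.023 -0.12   0.05 ] gap 69.8 gf 0.0
go d(mm) [ 0.3  0.5 50. ] a [-0.02  0.03  0.01]
```

Emit:
step_arm([
  {"dx": 0.0, "dy": 0.0, "dz": 0.03, "ax": 0.0, "ay": 0.0, "az": 0.0, "jaw": 0.07},
  {"dx": 0.0, "dy": 0.0, "dz": 0.05, "ax": 0.0, "ay": 0.0, "az": 0.0, "jaw": 0.07},
  {"dx": 0.0, "dy": 0.0, "dz": 0.05, "ax": 0.0, "ay": 0.0, "az": 0.0, "jaw": 0.05},
  {"dx": 0.0, "dy": 0.0, "dz": 0.05, "ax": 0.0, "ay": 0.0, "az": 0.0, "jaw": 0.04},
  {"dx": 0.0, "dy": 0.0, "dz": 0.05, "ax": 0.0, "ay": 0.0, "az": 0.0, "jaw": 0.04},
  {"dx": 0.0, "dy": 0.0, "dz": 0.05, "ax": 0.0, "ay": 0.0, "az": 0.0, "jaw": 0.04},
])

```text
time: 21.38
tcp_pos: [0.5586, -0.0066, 0.1129]
tool_rot: [0.661, 0.75, -0.0, 0.001]
contact_force: [-3.6, -2.6, 5.7]
finger_gap: 0.0427
grip_force: 25.0
```

```bash
python3 s.py
```

```text
21.38 ang 110.03 Tz -0.03 F [-3.6 -2.6  5.7] [ 0.1 98.7] 112.9 gf 25.0
```

Emit:
step_arm([
  {"dx": 0.0, "dy": 0.0, "dz": 0.0, "ax": 0.0, "ay": 0.0, "az": 5.0, "jaw": 0.04},
])

```text
time: 21.5
tcp_pos: [0.5586, -0.0066, 0.1129]
tool_rot: [0.694, 0.72, -0.0, 0.001]
contact_force: [-3.2, -2.6, 4.8]
finger_gap: 0.0429
grip_force: 25.0
```

```bash
python3 s.py
```

```text
21.5 ang 104.94 Tz 0.174 F [-3.2 -2.6  4.8] [ 0.1 98.7] 112.9 gf 25.0
```

Emit:
step_arm([
  {"dx": 0.0, "dy": 0.0, "dz": 0.0, "ax": 0.0, "ay": 0.0, "az": 5.0, "jaw": 0.04},
])

```text
time: 21.62
tcp_pos: [0.5586, -0.0066, 0.1129]
tool_rot: [0.725, 0.689, -0.0, 0.001]
contact_force: [-3.4, -2.9, 5.1]
finger_gap: 0.0429
grip_force: 25.0
```

```bash
python3 s.py
```

```text
21.62 ang 99.91 Tz 0.191 F [-3.4 -2.9  5.1] [ 0.2 98.7] 112.9 gf 25.0
```

Emit:
step_arm([
  {"dx": 0.0, "dy": 0.0, "dz": 0.0, "ax": 0.0, "ay": 0.0, "az": 5.0, "jaw": 0.04},
])

```text
time: 21.75
tcp_pos: [0.5587, -0.0066, 0.1129]
tool_rot: [0.754, 0.657, -0.0, 0.001]
contact_force: [-3.7, -2.8, 3.7]
finger_gap: 0.0427
grip_force: 25.0
```

```bash
python3 s.py
```

```text
21.75 ang 94.92 Tz 0.215 F [-3.7 -2.8  3.7] [ 0.2 98.7] 112.9 gf 25.0
```

Emit:
step_arm([
  {"dx": 0.0, "dy": 0.0, "dz": 0.0, "ax": 0.0, "ay": 0.0, "az": 5.0, "jaw": 0.04},
])

```text
time: 21.88
tcp_pos: [0.5587, -0.0066, 0.1129]
tool_rot: [0.782, 0.623, -0.0, 0.001]
contact_force: [-2.8, -3.3, 3.7]
finger_gap: 0.043
grip_force: 25.0
```

```bash
python3 s.py
```

```text
21.88 ang 89.91 Tz 0.213 F [-2.8 -3.3  3.7] [ 0.2 98.7] 112.9 gf 25.0
```

Emit:
step_arm([
  {"dx": 0.0, "dy": 0.0, "dz": 0.0, "ax": 0.0, "ay": 0.0, "az": 5.0, "jaw": 0.04},
])

```text
time: 22.0
tcp_pos: [0.5587, -0.0066, 0.1129]
tool_rot: [0.808, 0.589, -0.0, 0.001]
contact_force: [-3.3, -2.9, 4.5]
finger_gap: 0.0427
grip_force: 25.0
```

```bash
python3 s.py
```

```text
22.0 ang 84.92 Tz 0.227 F [-3.3 -2.9  4.5] [ 0.3 98.7] 112.9 gf 25.0
```

Emit:
step_arm([
  {"dx": 0.0, "dy": 0.0, "dz": 0.0, "ax": 0.0, "ay": 0.0, "az": 5.0, "jaw": 0.04},
])

```text
time: 22.12
tcp_pos: [0.5587, -0.0067, 0.1129]
tool_rot: [0.833, 0.553, -0.0, 0.001]
contact_force: [-2.8, -3.7, 4.5]
finger_gap: 0.0429
grip_force: 25.0
```

```bash
python3 s.py
```

```text
22.12 ang 79.92 Tz 0.212 F [-2.8 -3.7  4.5] [ 0.3 98.7] 112.9 gf 25.0
```

Emit:
step_arm([
  {"dx": 0.0, "dy": 0.0, "dz": 0.0, "ax": 0.0, "ay": 0.0, "az": 0.0, "jaw": 0.04},
  {"dx": 0.0, "dy": 0.0, "dz": 0.0, "ax": 0.0, "ay": 0.0, "az": 0.0, "jaw": 0.07},
  {"dx": 0.0, "dy": 0.0, "dz": 0.0, "ax": 0.0, "ay": 0.0, "az": 0.0, "jaw": 0.07},
  {"dx": 0.0, "dy": 0.0, "dz": -0.05, "ax": 0.0, "ay": 0.0, "az": 0.0, "jaw": 0.07},
  {"dx": -0.05, "dy": 0.009, "dz": -0.05, "ax": 0.0, "ay": 0.0, "az": -10.0, "jaw": 0.07},
  {"dx": -0.1, "dy": 0.018, "dz": -0.05, "ax": 0.0, "ay": 0.0, "az": -20.0, "jaw": 0.07},
  {"dx": -0.15, "dy": 0.026, "dz": -0.05, "ax": 0.0, "ay": 0.0, "az": -30.0, "jaw": 0.07},
  {"dx": -0.197, "dy": 0.035, "dz": -0.05, "ax": 0.0, "ay": 0.0, "az": -30.0, "jaw": 0.07},
  {"dx": -0.197, "dy": 0.035, "dz": -0.05, "ax": 0.0, "ay": 0.0, "az": -30.0, "jaw": 0.07},
  {"dx": -0.197, "dy": 0.035, "dz": -0.05, "ax": 0.0, "ay": 0.0, "az": -30.0, "jaw": 0.07},
])

```text
time: 23.38
tcp_pos: [0.5145, -0.2008, 0.1615]
tool_rot: [0.661, 0.75, 0.0, -0.0]
contact_force: [-0.0, -0.3, 0.0]
finger_gap: 0.0703
grip_force: 0.0
```

```bash
python3 -c "
from h import *
go(0.3,-101.6,111.5,110)"
```

```text
t 23.38 press mm [   0.2 -100.4] z 161.5 toolx deg(press) 109.99 tilt [0.   0.04] F [-0.   -0.3   0.05] T [-0.04  -0.121 -0.011] gap 70.3 gf 0.0
go d(mm) [-1.2 -0.3 50. ] a [ 0.01 -0.04 -0.01]
```

Emit:
step_arm([
  {"dx": -0.001, "dy": 0.0, "dz": 0.03, "ax": 0.0, "ay": 0.0, "az": 0.0, "jaw": 0.07},
  {"dx": -0.001, "dy": 0.0, "dz": 0.05, "ax": 0.0, "ay": 0.0, "az": 0.0, "jaw": 0.07},
  {"dx": -0.001, "dy": 0.0, "dz": 0.05, "ax": 0.0, "ay": 0.0, "az": 0.0, "jaw": 0.05},
  {"dx": -0.001, "dy": 0.0, "dz": 0.05, "ax": 0.0, "ay": 0.0, "az": 0.0, "jaw": 0.04},
  {"dx": -0.001, "dy": 0.0, "dz": 0.05, "ax": 0.0, "ay": 0.0, "az": 0.0, "jaw": 0.04},
  {"dx": -0.001, "dy": 0.0, "dz": 0.05, "ax": 0.0, "ay": 0.0, "az": 0.0, "jaw": 0.04},
])

```text
time: 24.12
tcp_pos: [0.5144, -0.202, 0.1128]
tool_rot: [0.661, 0.75, -0.0, -0.0]
contact_force: [-4.7, 1.8, 4.8]
finger_gap: 0.0431
grip_force: 25.0
```

```bash
python3 s.py
```

```text
24.12 ang 110.05 Tz 0.044 F [-4.7  1.8  4.8] [   0.4 -101.6] 112.8 gf 25.0
```

Emit:
step_arm([
  {"dx": 0.0, "dy": 0.0, "dz": 0.0, "ax": 0.0, "ay": 0.0, "az": 5.0, "jaw": 0.04},
])

```text
time: 24.25
tcp_pos: [0.5145, -0.202, 0.1128]
tool_rot: [0.694, 0.72, -0.0, -0.0]
contact_force: [-3.3, 1.8, 4.8]
finger_gap: 0.043
grip_force: 25.0
```

```bash
python3 s.py
```

```text
24.25 ang 104.92 Tz 0.264 F [-3.3  1.8  4.8] [   0.4 -101.6] 112.8 gf 25.0
```

Emit:
step_arm([
  {"dx": 0.0, "dy": 0.0, "dz": 0.0, "ax": 0.0, "ay": 0.0, "az": 5.0, "jaw": 0.04},
])

```text
time: 24.38
tcp_pos: [0.5145, -0.202, 0.1128]
tool_rot: [0.725, 0.689, 0.0, -0.0]
contact_force: [-2.8, 0.7, 5.0]
finger_gap: 0.0431
grip_force: 25.0
```

```bash
python3 s.py
```

```text
24.38 ang 99.88 Tz 0.206 F [-2.8  0.7  5. ] [   0.4 -101.6] 112.8 gf 25.0
```

Emit:
step_arm([
  {"dx": 0.0, "dy": 0.0, "dz": 0.0, "ax": 0.0, "ay": 0.0, "az": 5.0, "jaw": 0.04},
])

```text
time: 24.5
tcp_pos: [0.5145, -0.202, 0.1128]
tool_rot: [0.754, 0.657, 0.0, -0.0]
contact_force: [-4.8, 2.8, 4.4]
finger_gap: 0.0431
grip_force: 25.0
```

```bash
python3 s.py
```

```text
24.5 ang 94.88 Tz 0.254 F [-4.8  2.8  4.4] [   0.4 -101.6] 112.8 gf 25.0
```

Emit:
step_arm([
  {"dx": 0.0, "dy": 0.0, "dz": 0.0, "ax": 0.0, "ay": 0.0, "az": 0.0, "jaw": 0.04},
  {"dx": 0.0, "dy": 0.0, "dz": 0.0, "ax": 0.0, "ay": 0.0, "az": 0.0, "jaw": 0.07},
  {"dx": 0.0, "dy": 0.0, "dz": 0.0, "ax": 0.0, "ay": 0.0, "az": 0.0, "jaw": 0.07},
  {"dx": 0.0, "dy": 0.0, "dz": -0.05, "ax": 0.0, "ay": 0.0, "az": 0.0, "jaw": 0.07},
  {"dx": 0.05, "dy": -0.004, "dz": -0.05, "ax": 0.0, "ay": 0.0, "az": -7.0, "jaw": 0.07},
  {"dx": 0.1, "dy": -0.009, "dz": -0.05, "ax": 0.0, "ay": 0.0, "az": -15.0, "jaw": 0.07},
  {"dx": 0.15, "dy": -0.013, "dz": -0.05, "ax": 0.0, "ay": 0.0, "az": -15.0, "jaw": 0.07},
  {"dx": 0.2, "dy": -0.018, "dz": -0.05, "ax": 0.0, "ay": 0.0, "az": -15.0, "jaw": 0.07},
  {"dx": 0.2, "dy": -0.018, "dz": -0.05, "ax": 0.0, "ay": 0.0, "az": -15.0, "jaw": 0.07},
  {"dx": 0.2, "dy": -0.018, "dz": -0.05, "ax": 0.0, "ay": 0.0, "az": -15.0, "jaw": 0.07},
])

```text
time: 25.75
tcp_pos: [0.524, -0.0017, 0.1617]
tool_rot: [0.661, 0.751, -0.0, 0.0]
contact_force: [1.2, -0.2, -0.6]
finger_gap: 0.0698
grip_force: 0.0
```

```bash
python3 -c "
from h import *
go(0.2,99.2,111.5,110)"
```

```text
t 25.75 press mm [-34.7  95.8] z 161.7 toolx deg(press) 110.08 tilt [ 0.02 -0.03] F [ 1.15 -0.22 -0.64] T [-0.04  -0.138  0.003] gap 69.8 gf 0.0
go d(mm) [-8.8 33.9 50.3] a [0.02 0.03 0.08]
```

Emit:
step_arm([
  {"dx": -0.009, "dy": 0.034, "dz": 0.0, "ax": 0.0, "ay": 0.0, "az": 0.0, "jaw": 0.07},
  {"dx": -0.009, "dy": 0.034, "dz": 0.0, "ax": 0.0, "ay": 0.0, "az": 0.0, "jaw": 0.07},
  {"dx": -0.009, "dy": 0.034, "dz": 0.03, "ax": 0.0, "ay": 0.0, "az": 0.0, "jaw": 0.07},
  {"dx": -0.009, "dy": 0.034, "dz": 0.05, "ax": 0.0, "ay": 0.0, "az": 0.0, "jaw": 0.07},
  {"dx": -0.009, "dy": 0.034, "dz": 0.05, "ax": 0.0, "ay": 0.0, "az": 0.0, "jaw": 0.05},
  {"dx": -0.009, "dy": 0.034, "dz": 0.05, "ax": 0.0, "ay": 0.0, "az": 0.0, "jaw": 0.04},
  {"dx": -0.009, "dy": 0.034, "dz": 0.05, "ax": 0.0, "ay": 0.0, "az": 0.0, "jaw": 0.04},
  {"dx": -0.009, "dy": 0.034, "dz": 0.05, "ax": 0.0, "ay": 0.0, "az": 0.0, "jaw": 0.04},
])

```text
time: 26.75
tcp_pos: [0.5586, -0.0067, 0.1129]
tool_rot: [0.661, 0.75, -0.0, 0.0]
contact_force: [-4.0, -2.5, 4.6]
finger_gap: 0.0431
grip_force: 25.0
```

```bash
python3 s.py
```

```text
26.75 ang 110.03 Tz 0.006 F [-4.  -2.5  4.6] [ 0.2 98.6] 112.9 gf 25.0
```

Emit:
step_arm([
  {"dx": 0.0, "dy": 0.0, "dz": 0.0, "ax": 0.0, "ay": 0.0, "az": 2.0, "jaw": 0.04},
])

```text
time: 26.88
tcp_pos: [0.5586, -0.0067, 0.1128]
tool_rot: [0.674, 0.739, -0.0, 0.0]
contact_force: [-4.8, -2.2, 5.9]
finger_gap: 0.0431
grip_force: 25.0
```

```bash
python3 s.py
```

```text
26.88 ang 108.01 Tz 0.223 F [-4.8 -2.2  5.9] [ 0.2 98.6] 112.8 gf 25.0
```

Emit:
step_arm([
  {"dx": 0.0, "dy": 0.0, "dz": 0.0, "ax": 0.0, "ay": 0.0, "az": 2.0, "jaw": 0.04},
])

```text
time: 27.0
tcp_pos: [0.5586, -0.0067, 0.1128]
tool_rot: [0.687, 0.727, -0.0, 0.0]
contact_force: [-4.6, -2.3, 5.2]
finger_gap: 0.0426
grip_force: 25.0
```

```bash
python3 s.py
```

```text
27.0 ang 106.0 Tz 0.196 F [-4.6 -2.3  5.2] [ 0.2 98.6] 112.8 gf 25.0
```

Emit:
step_arm([
  {"dx": 0.0, "dy": 0.0, "dz": 0.0, "ax": 0.0, "ay": 0.0, "az": 2.0, "jaw": 0.04},
])

```text
time: 27.12
tcp_pos: [0.5586, -0.0067, 0.1128]
tool_rot: [0.7, 0.714, -0.0, 0.0]
contact_force: [-4.1, -3.3, 6.0]
finger_gap: 0.0431
grip_force: 25.0
```

```bash
python3 s.py
```

```text
27.12 ang 104.0 Tz 0.263 F [-4.1 -3.3  6. ] [ 0.2 98.6] 112.8 gf 25.0
```

Emit:
step_arm([
  {"dx": 0.0, "dy": 0.0, "dz": 0.0, "ax": 0.0, "ay": 0.0, "az": 2.0, "jaw": 0.04},
])

```text
time: 27.25
tcp_pos: [0.5587, -0.0067, 0.1128]
tool_rot: [0.712, 0.702, -0.0, 0.0]
contact_force: [-4.4, -3.5, 6.7]
finger_gap: 0.0432
grip_force: 25.0
```

```bash
python3 s.py
```

```text
27.25 ang 102.0 Tz 0.22 F [-4.4 -3.5  6.7] [ 0.2 98.6] 112.8 gf 25.0
```

```bash
cat > fit.py <<'E'
import numpy as np
from scipy.optimize import least_squares
# own, other, Tz
D=[(10,0,.182),(20,0,.1),(10,20,.12),(20,20,.137),(30,20,.117),(40,20,.152),(30,40,.149),(40,40,.175),(50,40,.202),(60,40,.145),(50,60,.157),(60,60,.152),(70,60,.11),(80,60,.202),
(65,80,.174),(70,80,.191),(75,80,.215),(80,80,.213),(85,80,.227),(90,80,.212),(85,90,.264),(90,90,.206),(95,90,.254),(92,95,.223),(94,95,.196),(96,95,.263),(98,95,.22)]
import sys; D+=eval(sys.argv[1]) if len(sys.argv)>1 else []
D=np.array(D)
def mod(p,a,b):
    f1=np.maximum(.725*a+.275*b-p[1],0); f2=np.maximum(.275*a+.725*b-p[1],0)
    return p[0]+.00304*(.725*f1+.275*f2)
for w in (0,5):
    best=min((least_squares(lambda p:np.r_[(mod(p,D[:,0],D[:,1])-D[:,2])/.03,w*(p[0]-.16)/.05],[.15,c]) for c in (50,60,70,80)),key=lambda s:s.cost)
    C=np.linalg.inv(best.jac.T@best.jac)**1; print(best.x,np.sqrt(np.diag(C)),'target',best.x[1]+33,'rms',np.std(mod(best.x,D[:,0],D[:,1])-D[:,2]))
E
python3 fit.py
```

```text
[ 0.1479057  62.78285895] [0.00863407 3.872189  ] target 95.78285894625657 rms 0.026984618752176236
[ 0.15307104 64.50530674] [0.00653521 3.38430482] target 97.50530674416687 rms 0.027106554601487882
```

Emit:
step_arm([
  {"dx": 0.0, "dy": 0.0, "dz": 0.0, "ax": 0.0, "ay": 0.0, "az": 0.0, "jaw": 0.04},
  {"dx": 0.0, "dy": 0.0, "dz": 0.0, "ax": 0.0, "ay": 0.0, "az": 0.0, "jaw": 0.07},
  {"dx": 0.0, "dy": 0.0, "dz": 0.0, "ax": 0.0, "ay": 0.0, "az": 0.0, "jaw": 0.07},
  {"dx": 0.0, "dy": 0.0, "dz": -0.05, "ax": 0.0, "ay": 0.0, "az": 0.0, "jaw": 0.07},
  {"dx": -0.05, "dy": -0.01, "dz": -0.05, "ax": 0.0, "ay": 0.0, "az": -4.0, "jaw": 0.07},
  {"dx": -0.1, "dy": -0.021, "dz": -0.05, "ax": 0.0, "ay": 0.0, "az": -8.0, "jaw": 0.07},
  {"dx": -0.15, "dy": -0.031, "dz": -0.05, "ax": 0.0, "ay": 0.0, "az": -8.0, "jaw": 0.07},
  {"dx": -0.196, "dy": -0.041, "dz": -0.05, "ax": 0.0, "ay": 0.0, "az": -8.0, "jaw": 0.07},
  {"dx": -0.196, "dy": -0.041, "dz": -0.05, "ax": 0.0, "ay": 0.0, "az": -8.0, "jaw": 0.07},
  {"dx": -0.196, "dy": -0.041, "dz": -0.05, "ax": 0.0, "ay": 0.0, "az": -8.0, "jaw": 0.07},
])

```text
time: 28.5
tcp_pos: [0.5152, -0.2012, 0.1615]
tool_rot: [0.661, 0.75, 0.0, -0.0]
contact_force: [-0.1, -0.5, 0.2]
finger_gap: 0.0702
grip_force: 0.0
```

```bash
python3 -c "
from h import *
go(0.3,-101.6,111.5,110)"
```

```text
t 28.5 press mm [   0.9 -100.7] z 161.5 toolx deg(press) 109.98 tilt [0.01 0.04] F [-0.09 -0.45  0.16] T [-0.025 -0.121  0.044] gap 70.2 gf 0.0
go d(mm) [-0.7 -0.9 50. ] a [ 0.02 -0.04 -0.02]
```

Emit:
step_arm([
  {"dx": -0.001, "dy": -0.001, "dz": 0.03, "ax": 0.0, "ay": 0.0, "az": 0.0, "jaw": 0.07},
  {"dx": -0.001, "dy": -0.001, "dz": 0.05, "ax": 0.0, "ay": 0.0, "az": 0.0, "jaw": 0.07},
  {"dx": -0.001, "dy": -0.001, "dz": 0.05, "ax": 0.0, "ay": 0.0, "az": 0.0, "jaw": 0.05},
  {"dx": -0.001, "dy": -0.001, "dz": 0.05, "ax": 0.0, "ay": 0.0, "az": 0.0, "jaw": 0.04},
  {"dx": -0.001, "dy": -0.001, "dz": 0.05, "ax": 0.0, "ay": 0.0, "az": 0.0, "jaw": 0.04},
  {"dx": -0.001, "dy": -0.001, "dz": 0.05, "ax": 0.0, "ay": 0.0, "az": 0.0, "jaw": 0.04},
])

```text
time: 29.25
tcp_pos: [0.5145, -0.2026, 0.1129]
tool_rot: [0.661, 0.75, 0.0, 0.0]
contact_force: [-1.5, 1.6, 4.6]
finger_gap: 0.043
grip_force: 25.0
```

Emit:
step_arm([
  {"dx": 0.0, "dy": 0.0, "dz": 0.0, "ax": 0.0, "ay": 0.0, "az": 1.0, "jaw": 0.04},
])

```text
time: 29.38
tcp_pos: [0.5146, -0.2026, 0.1129]
tool_rot: [0.668, 0.744, 0.0, 0.0]
contact_force: [-2.9, 2.6, 5.7]
finger_gap: 0.043
grip_force: 25.0
```

```bash
python3 s.py
```

```text
29.38 ang 109.0 Tz 0.21 F [-2.9  2.6  5.7] [   0.6 -102.2] 112.9 gf 25.0
```

Emit:
step_arm([
  {"dx": 0.0, "dy": 0.0, "dz": 0.0, "ax": 0.0, "ay": 0.0, "az": 1.0, "jaw": 0.04},
])

```text
time: 29.5
tcp_pos: [0.5145, -0.2026, 0.1129]
tool_rot: [0.674, 0.738, 0.0, 0.0]
contact_force: [-2.6, 2.2, 6.1]
finger_gap: 0.043
grip_force: 25.0
```

```bash
python3 s.py
```

```text
29.5 ang 107.98 Tz 0.226 F [-2.6  2.2  6.1] [   0.6 -102.2] 112.9 gf 25.0
```

Emit:
step_arm([
  {"dx": 0.0, "dy": 0.0, "dz": 0.0, "ax": 0.0, "ay": 0.0, "az": 1.0, "jaw": 0.04},
])

```text
time: 29.62
tcp_pos: [0.5145, -0.2026, 0.1128]
tool_rot: [0.681, 0.732, 0.0, 0.0]
contact_force: [-2.5, 2.0, 5.6]
finger_gap: 0.0431
grip_force: 25.0
```

```bash
python3 s.py
```

```text
29.62 ang 106.98 Tz 0.247 F [-2.5  2.   5.6] [   0.5 -102.2] 112.8 gf 25.0
```

Emit:
step_arm([
  {"dx": 0.0, "dy": 0.0, "dz": 0.0, "ax": 0.0, "ay": 0.0, "az": 1.0, "jaw": 0.04},
])

```text
time: 29.75
tcp_pos: [0.5145, -0.2026, 0.1128]
tool_rot: [0.687, 0.726, 0.0, 0.0]
contact_force: [-3.4, 2.8, 6.0]
finger_gap: 0.0429
grip_force: 25.0
```

```bash
python3 s.py
```

```text
29.75 ang 105.98 Tz 0.221 F [-3.4  2.8  6. ] [   0.6 -102.2] 112.8 gf 25.0
```

```bash
python3 fit.py "[(96,98,.21),(97,98,.226),(98,98,.247),(99,98,.221)]"
```

```text
[ 0.14800572 64.80851175] [0.00863386 3.67388759] target 97.8085117463025 rms 0.02710104871088957
[ 0.15354474 66.8238127 ] [0.00652445 3.19482046] target 99.82381269708335 rms 0.02721725493697781
```

Emit:
step_arm([
  {"dx": 0.0, "dy": 0.0, "dz": 0.0, "ax": 0.0, "ay": 0.0, "az": 1.0, "jaw": 0.04},
])

```text
time: 29.88
tcp_pos: [0.5145, -0.2026, 0.1128]
tool_rot: [0.694, 0.72, 0.0, 0.0]
contact_force: [-3.3, 3.1, 6.1]
finger_gap: 0.0431
grip_force: 25.0
```

```bash
python3 s.py
```

```text
29.88 ang 104.98 Tz 0.194 F [-3.3  3.1  6.1] [   0.5 -102.2] 112.8 gf 25.0
```

Emit:
step_arm([
  {"dx": 0.0, "dy": 0.0, "dz": 0.0, "ax": 0.0, "ay": 0.0, "az": 1.0, "jaw": 0.04},
])

```text
time: 30.0
tcp_pos: [0.5145, -0.2026, 0.1129]
tool_rot: [0.7, 0.714, 0.0, 0.0]
contact_force: [-3.8, 3.4, 6.7]
finger_gap: 0.0432
grip_force: 25.0
```

```bash
python3 s.py
```

```text
30.0 ang 103.98 Tz 0.26 F [-3.8  3.4  6.7] [   0.6 -102.2] 112.9 gf 25.0
```

Emit:
step_arm([
  {"dx": 0.0, "dy": 0.0, "dz": 0.0, "ax": 0.0, "ay": 0.0, "az": 0.0, "jaw": 0.04},
  {"dx": 0.0, "dy": 0.0, "dz": 0.0, "ax": 0.0, "ay": 0.0, "az": 0.0, "jaw": 0.07},
  {"dx": 0.0, "dy": 0.0, "dz": 0.0, "ax": 0.0, "ay": 0.0, "az": 0.0, "jaw": 0.07},
  {"dx": 0.0, "dy": 0.0, "dz": -0.05, "ax": 0.0, "ay": 0.0, "az": 0.0, "jaw": 0.07},
  {"dx": 0.05, "dy": 0.012, "dz": -0.05, "ax": 0.0, "ay": 0.0, "az": -3.0, "jaw": 0.07},
  {"dx": 0.1, "dy": 0.024, "dz": -0.05, "ax": 0.0, "ay": 0.0, "az": -6.0, "jaw": 0.07},
  {"dx": 0.15, "dy": 0.037, "dz": -0.05, "ax": 0.0, "ay": 0.0, "az": -6.0, "jaw": 0.07},
  {"dx": 0.195, "dy": 0.048, "dz": -0.05, "ax": 0.0, "ay": 0.0, "az": -6.0, "jaw": 0.07},
  {"dx": 0.195, "dy": 0.048, "dz": -0.05, "ax": 0.0, "ay": 0.0, "az": -6.0, "jaw": 0.07},
  {"dx": 0.195, "dy": 0.048, "dz": -0.05, "ax": 0.0, "ay": 0.0, "az": -6.0, "jaw": 0.07},
])

```text
time: 31.25
tcp_pos: [0.5578, -0.0071, 0.1614]
tool_rot: [0.661, 0.75, -0.0, 0.0]
contact_force: [-0.8, -0.7, -0.1]
finger_gap: 0.0697
grip_force: 0.0
```

```bash
python3 -c "
from h import *
go(0.2,99.2,111.5,110)"
```

```text
t 31.25 press mm [-0.5 98. ] z 161.4 toolx deg(press) 110.06 tilt [-0.02 -0.03] F [-0.82 -0.67 -0.1 ] T [-0.06  -0.094 -0.057] gap 69.7 gf 0.0
go d(mm) [ 0.9  1.1 49.9] a [-0.03  0.03  0.06]
```

Emit:
step_arm([
  {"dx": 0.001, "dy": 0.001, "dz": 0.03, "ax": 0.0, "ay": 0.0, "az": 0.0, "jaw": 0.07},
  {"dx": 0.001, "dy": 0.001, "dz": 0.05, "ax": 0.0, "ay": 0.0, "az": 0.0, "jaw": 0.07},
  {"dx": 0.001, "dy": 0.001, "dz": 0.05, "ax": 0.0, "ay": 0.0, "az": 0.0, "jaw": 0.05},
  {"dx": 0.001, "dy": 0.001, "dz": 0.05, "ax": 0.0, "ay": 0.0, "az": 0.0, "jaw": 0.04},
  {"dx": 0.001, "dy": 0.001, "dz": 0.05, "ax": 0.0, "ay": 0.0, "az": 0.0, "jaw": 0.04},
  {"dx": 0.001, "dy": 0.001, "dz": 0.05, "ax": 0.0, "ay": 0.0, "az": 0.0, "jaw": 0.04},
])

```text
time: 32.0
tcp_pos: [0.5586, -0.0064, 0.1128]
tool_rot: [0.661, 0.75, -0.001, 0.0]
contact_force: [-4.6, -3.5, 5.6]
finger_gap: 0.0429
grip_force: 25.0
```

Emit:
step_arm([
  {"dx": 0.0, "dy": 0.0, "dz": 0.0, "ax": 0.0, "ay": 0.0, "az": 1.0, "jaw": 0.04},
])

```text
time: 32.12
tcp_pos: [0.5586, -0.0064, 0.1128]
tool_rot: [0.667, 0.745, -0.001, 0.0]
contact_force: [-4.6, -3.9, 4.5]
finger_gap: 0.0429
grip_force: 25.0
```

```bash
python3 s.py
```

```text
32.12 ang 109.05 Tz 0.285 F [-4.6 -3.9  4.5] [ 0.1 98.8] 112.8 gf 25.0
```

Emit:
step_arm([
  {"dx": 0.0, "dy": 0.0, "dz": 0.0, "ax": 0.0, "ay": 0.0, "az": 1.0, "jaw": 0.04},
])

```text
time: 32.25
tcp_pos: [0.5586, -0.0064, 0.1128]
tool_rot: [0.674, 0.739, -0.001, 0.0]
contact_force: [-4.2, -3.9, 5.1]
finger_gap: 0.0429
grip_force: 25.0
```

```bash
python3 s.py
```

```text
32.25 ang 108.05 Tz 0.265 F [-4.2 -3.9  5.1] [ 0.1 98.8] 112.8 gf 25.0
```

Emit:
step_arm([
  {"dx": 0.0, "dy": 0.0, "dz": 0.0, "ax": 0.0, "ay": 0.0, "az": 1.0, "jaw": 0.04},
])

```text
time: 32.38
tcp_pos: [0.5586, -0.0064, 0.1128]
tool_rot: [0.68, 0.733, -0.001, 0.0]
contact_force: [-3.9, -3.1, 4.1]
finger_gap: 0.0432
grip_force: 25.0
```

```bash
python3 s.py
```

```text
32.38 ang 107.06 Tz 0.244 F [-3.9 -3.1  4.1] [ 0.1 98.9] 112.8 gf 25.0
```

Emit:
step_arm([
  {"dx": 0.0, "dy": 0.0, "dz": 0.0, "ax": 0.0, "ay": 0.0, "az": 1.0, "jaw": 0.04},
])

```text
time: 32.5
tcp_pos: [0.5586, -0.0064, 0.1128]
tool_rot: [0.687, 0.727, -0.001, 0.0]
contact_force: [-5.0, -3.8, 4.7]
finger_gap: 0.0429
grip_force: 25.0
```

```bash
python3 s.py
```

```text
32.5 ang 106.06 Tz 0.231 F [-5.  -3.8  4.7] [ 0.1 98.9] 112.8 gf 25.0
```

At left 102° and right 101°, the left knob reads about 0.256 Nm while turning, against 0.15–0.16 running free. I'll let go, lift clear and check.

Emit:
step_arm([
  {"dx": 0.0, "dy": 0.0, "dz": 0.0, "ax": 0.0, "ay": 0.0, "az": 0.0, "jaw": 0.04},
  {"dx": 0.0, "dy": 0.0, "dz": 0.0, "ax": 0.0, "ay": 0.0, "az": 0.0, "jaw": 0.07},
  {"dx": 0.0, "dy": 0.0, "dz": 0.0, "ax": 0.0, "ay": 0.0, "az": 0.0, "jaw": 0.07},
  {"dx": 0.0, "dy": 0.0, "dz": -0.06, "ax": 0.0, "ay": 0.0, "az": 0.0, "jaw": 0.07},
  {"dx": -0.05, "dy": -0.05, "dz": -0.11, "ax": 0.0, "ay": 0.0, "az": 8.0, "jaw": 0.07},
  {"dx": -0.1, "dy": -0.1, "dz": -0.15, "ax": 0.0, "ay": 0.0, "az": 16.0, "jaw": 0.07},
  {"dx": -0.1, "dy": -0.1, "dz": -0.15, "ax": 0.0, "ay": 0.0, "az": 16.0, "jaw": 0.07},
  {"dx": -0.1, "dy": -0.1, "dz": -0.15, "ax": 0.0, "ay": 0.0, "az": 16.0, "jaw": 0.07},
])

```text
time: 33.5
tcp_pos: [0.4651, -0.1127, 0.2644]
tool_rot: [0.782, 0.623, 0.002, 0.002]
contact_force: [-0.1, -0.2, -0.3]
finger_gap: 0.0697
grip_force: 0.0
```

Run:
```python
from h import *
import pickle
st()
a0,_=pickle.load(open('s0.pkl','rb')); a=cam('top'); w=cam('wrist')
i=lambda m,c,s:cv2.resize(m['pixels'][c[1]:c[3],c[0]:c[2],::-1],(400,300),interpolation=cv2.INTER_CUBIC)
cv2.imwrite('pics/fin.png',np.vstack([np.hstack([i(a0,(230,145,365,246),1),i(a,(230,145,365,246),1)]),np.hstack([i(w,(0,0,512,384),1),i(cam('side'),(180,150,310,248),1)])]))
```

```text
t 33.5 press mm [-67.6 -25.5] z 264.4 toolx deg(press) 89.85 tilt [ 0.32 -0.09] F [-0.13 -0.19 -0.25] T [-0.02  -0.078 -0.044] gap 69.7 gf 0.0
```

View pics/fin.png

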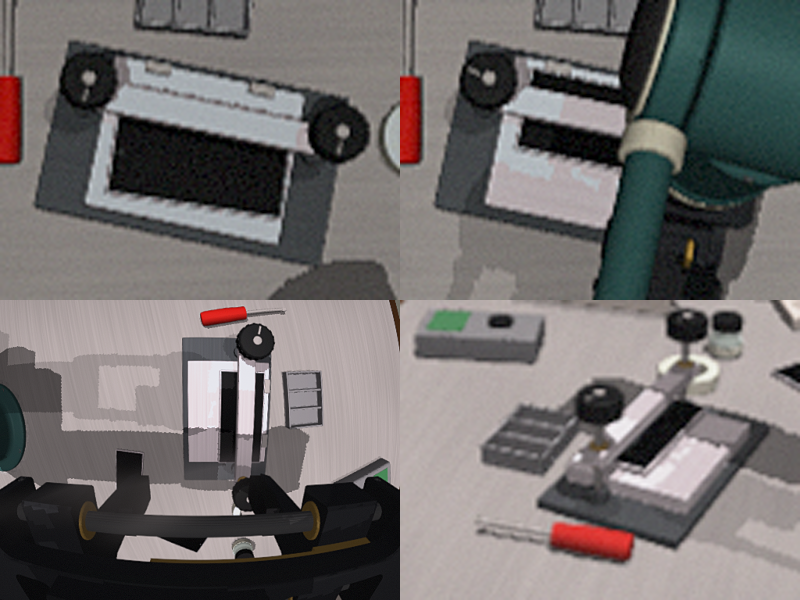

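The final views show the phone square against the stops, at (560,85) in the top view. The bar is level, the left knob's mark has moved by about 100°, and the bystanders are where they were. I'll hand it in.

```bash
python3 -c "
from workcell import r
print(r.close_job())"
```

```text
the job is handed in; nothing more can be done
None
```

The job is handed in: the phone sits square against both stops, both knobs are turned to about 101–102° with the bar level and about 0.1 Nm over free drag on each (by fit; single readings scatter about ±0.03 Nm), and the press is released, all in 33.5 s.

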